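# Finger-tighten the coax terminator, then hold the recessed reset with a screwdriver

## Robot

A 7-joint arm with a two-finger parallel gripper is mounted at the origin on a cart in front of the work surface, level with it; the furniture and walls round the work are solid. World frame = base frame: x ahead of the robot, y to its left, z up, the work surface at z = 0. Lengths are in m, angles in rad, forces in N, time in s.
With the tool pointing down it reaches from about 0.425 to 0.925 m from the base axis. Payload 6.8 kg.
Tool frame: the origin (TCP) lies at the very end of the fingers, on their centre line; the grasp point (between the pads) lies 19 mm behind it; z points along the fingers, y is the direction in which the jaws open and shut (so a half turn about z gives the same grasp; the last joint's range is limited). The gripper opens to 85 mm and grips with 20 to 120 N. Pads are 22 mm wide; open, the fingers measure 114 mm over their backs; the gripper's body (76 mm by 85 mm) begins 54 mm behind the grasp point. The pads swing forward as they close: fully open they stand 13 mm farther back than shut.
Start: joints at [-1.381, 0.477, 0.022, 1.555, -0.011, 1.109, -0.083], TCP at [0.198, 0.645, 0.197] pointing down, gripper open.
Joint ranges: [-2.96, 2.96], [-0.34, 2.1], [-1.41, 1.46], [0.24, 2.44], [-1.37, 4.51], [0.17, 1.92], [-2.96, 2.96]. Speed limits (rad/s): [2.39, 2.39, 3.14, 3.14, 3.14, 3.14, 3.14].

## Interface

Orientations are given as a rotation vector (axis times angle).
In Python, from bench import monitor, viewer, job gives the robot as it stands. The module is installed in compiled form; this text tells all that it offers.
- The arm moves only by the tool drive_tool, never from a script. Its argument "commands" is a list of rows, each an object with "linear": the shift along the tool's x, y, z in m, a list of three; "dr": the turn, a rotation vector about the tool's x, y, z in degrees, a list of three; "jaw": the closure, from 0 (fully open) to 1 (shut). A call has 1 to 8 rows; each row shifts and turns the pose as measured when the row begins, along the tool's axes as they then stand; what a row does not reach is not made up. A row lasts 1/8 s, in which the tool goes at most 62.5 mm and 10.7 degrees, less where a joint would pass 70% of its speed; a pose out of reach is approached as far as the arm can. A call is refused whole if a number of a shift passes 0.0625 or a number of a turn 10.7, either way. A call with a gripper value outside its range is refused whole. The fingers move at their own pace and stop on an object; "force" is the grip in N (left out, the last holds). Time passes only in rows, so rows that do not move let the fingers close. It gives the time, the measured TCP pose, the force and the opening at its end, in the units of the state.
- monitor.get_obs(): the state, without advancing time (a new reading comes with each control period).
- viewer.grab_frame(name): name is "scene" or "top" or "wrist"; returns the picture (384x512x3 uint8, red, green, blue); there is no depth.
- viewer.calibration(name): a dict with "K" (3x3 intrinsics, pixels), "R" (3x3) and "t" (3): a world point X has camera coordinates R X + t. Camera axes: x right, y down, z forward; pixel columns grow to the right and rows downward; lengths in m; the calibration is good to about 2 mm. The wrist camera is an equidistant fisheye: a pixel r from the principal point sees the ray r / f radians off the axis. A picture is of the moment at which its call begins: read the wrist's pose just before it. calibration takes no time and is no camera call; for the wrist camera it gives the pose at the moment of the call.
- job.hand_in(): hands the job in, once; it reports no verdict.
The state is a dict: "clock": time; "joints": joint angles; "qvel": joint speeds; "tau": joint torques, N m; "tcp_pos": TCP position; "orientation": TCP orientation; "contact_force": force on the tool from outside, world axes, zero at the start; "moment": the same for the moment, N m; "grip_width": finger opening in m.
Only numpy, scipy, OpenCV 4.12 (cv2) and the standard library are available. Lean on these libraries where they do the work, as an engineer would, in place of code of your own. Each camera call takes 0.05 s, during which the arm holds its last target.

## Task

The line amplifier has tripped because its coax terminator came loose: turn the terminator's hex coupling nut clockwise by hand until it stops. Only then take the red screwdriver out of its rack, reach with it through the red-ringed hole in the amplifier's top and hold the recessed reset button down for at least two seconds, and finish still gripping the screwdriver and holding the button down. Leave the side cutters, the amber tape and the spare circuit board where they are.

Things in the scene. Friction and masses are not known exactly. Their poses are not given: they have to be found in the camera images.
- amplifier: grey die-cast box bolted to the bench (fixed), 150 (x) x 110 (y) x 60 mm high, with a flange 6 mm high standing out 18 mm at each x end. Origin: centre of its underside; z up. On its top face (60 mm above the bench) are the terminator with its nut (at x +32, y +22 mm) and the reset hole (at x -42, y -26 mm); nothing else there is taller than 4 mm
- nut_center (a point): centre of the steel hex coupling nut, 74 mm above the bench: 24 mm across flats, 20 mm high (64 to 84 mm). Under it a 30 mm square flange, 3 mm high; through it stands the fixed brass terminator body, 18 mm in diameter, up to 101 mm. The frame turns with the nut: z up along its axis; flats face +y and -y, the others lie 60 degrees to either side. Red paint mark on the -y flat
- coupling_nut (a joint): angle of the nut in rad, grows as it is tightened (clockwise seen from above); it stays where it is left (0.1 N m of friction) and meets a hard stop at 1.30, fully tight. Starts between 0 and 0.5
- reset_hole (a point): centre of the mouth of the round reset hole, level with the amplifier's top face, 60 mm above the bench; hole 13 mm in diameter with a small chamfer, straight down, red ring round it. z up
- reset_button (a joint): depth in m to which the recessed button is pressed: 0 up, 0.006 bottomed. Its red face, 11 mm in diameter, lies 22 mm below the hole's mouth when up. Spring: 2.4 N starts to move it, 0.6 N more for each mm, 6 N when bottomed; it springs back when released. It counts as down from 0.0035
- tool_rack: fixed rack, 70 (x) x 100 (y) x 106 mm high: steel base and sides, plywood top plate with three holes in a row along y, 28 mm apart. Origin: centre of its underside, z up. The screwdriver stands in the middle hole
- screwdriver_grip (a point): on the axis of the red handle, 24 mm below its top end, 145 mm above the blade's tip: grip here from above. The loose screwdriver (45 g) stands upright, blade down, handle resting on the rack's top plate. Handle 18 mm in diameter, 80 mm long; shaft 4.4 mm in diameter, 90 mm long. The frame's y points from tip to handle end. Raise it 100 mm to clear the rack
- screwdriver_tip (a point): tip of the screwdriver's blade, on its axis, 145 mm from screwdriver_grip; y axis along the screwdriver towards the handle
- cutters: loose yellow and black side cutters, 23 x 108 x 10 mm, lying in front; to be left alone. Origin: centre of the underside
- amber_tape: loose amber tape roll, 72 mm in diameter, 13 mm high, lying in front; to be left alone. Origin: centre of the underside
- spare_board: loose green circuit board, 80 x 60 x 15 mm, lying behind; to be left alone. Origin: centre of the underside
There are look-alikes about, which are no part of the job. Of the things that look like the amplifier, the larger one is meant.

How it is judged:
By the outcome, as a careful person would: the job done as asked, in the order asked, and still so for the second after the job is handed in, while the arm keeps its last pose, push and grip.
It also fails if it takes over 61 s, if anything falls off the work surface, if the arm or the gripper's body presses on something with over 40 N, if the wrist force passes 120 N, or if a joint passes its speed limit or range.

## Working session

There is one attempt and no reset: what is moved stays moved. The work goes in short steps, Python scripts to look and compute and a tool call to move; the robot and the scene stay as the last step left them, time stands still between calls to the robot, and variables do not carry over. Pictures are saved under pics/ and viewed, and the job is handed in when it is done.

Besides the shell and the picture viewer there is one more tool, called after "Request:" by a JSON object that holds its "method" and its "body". drive_tool: Moves the arm, as the interface text tells. Its arguments: {"type":"object","properties":{"commands":{"type":"array"},"force":{"type":"number"}},"required":["commands"]}

```bash
mkdir -p pics; python3 - <<'E'
from bench import monitor, viewer, job
import cv2,pickle
print(monitor.get_obs())
C={}
for n in ("scene","top","wrist"):
    C[n]=viewer.calibration(n); f=viewer.grab_frame(n)
    cv2.imwrite(f"pics/{n}0.png",f[:,:,::-1]); print(n,C[n])
pickle.dump(C,open("cal.pkl","wb"))
E
```

```text
{'clock': 0.0, 'joints': array([-1.38111495,  0.47779409,  0.02236176,  1.55647434, -0.01149383,
        1.10931107, -0.08312936]), 'qvel': array([ 0.00104303,  0.00047556,  0.00131059, -0.00111236,  0.0004559 ,
       -0.0002827 ,  0.00106742]), 'tau': array([ 5.83587662e-04, -5.96438956e+01,  1.60837054e+00, -2.81191814e+01,
        1.25367130e-02,  9.35553282e-03, -1.84676901e-05]), 'tcp_pos': array([0.19788377, 0.64464107, 0.19632059]), 'orientation': array([-4.66047771e-01, -3.10670676e+00,  2.91262576e-03]), 'contact_force': array([-0.25740868, -0.30767483, -0.46930971]), 'moment': array([ 0.03463922, -0.01096387, -0.00721905]), 'grip_width': 0.08518124082966542}
scene {'K': array([[424.83536208,   0.        , 258.19570942],
       [  0.        , 424.83536208, 197.91398494],
       [  0.        ,   0.        ,   1.        ]]), 'R': array([[ 0.62375125, -0.78145218,  0.01633577],
       [-0.52945961, -0.43780194, -0.72663744],
       [ 0.57498425,  0.44459188, -0.68682688]]), 't': array([-0.35338101,  0.36190801,  0.78901286])}
top {'K': array([[434.8900532 ,   0.        , 257.53574553],
       [  0.        , 434.8900532 , 193.62588675],
       [  0.        ,   0.        ,   1.        ]]), 'R': array([[-0.01240364, -0.99989823, -0.00704801],
       [-0.99569188,  0.01299859, -0.09180809],
       [ 0.09189036,  0.00587889, -0.99575178]]), 't': array([0.0044088 , 0.57924802, 1.33132872])}
wrist {'K': array([[297.31863964,   0.        , 256.0121732 ],
       [  0.        , 297.31863964, 186.34253447],
       [  0.        ,   0.        ,   1.        ]]), 'R': array([[ 0.29339679,  0.95598882, -0.00192439],
       [ 0.90972943, -0.27857985,  0.30787276],
       [ 0.29378682, -0.09207955, -0.95142559]]), 't': array([-0.6732882 , -0.04007655,  0.38014075])}
```

View pics/scene0.png

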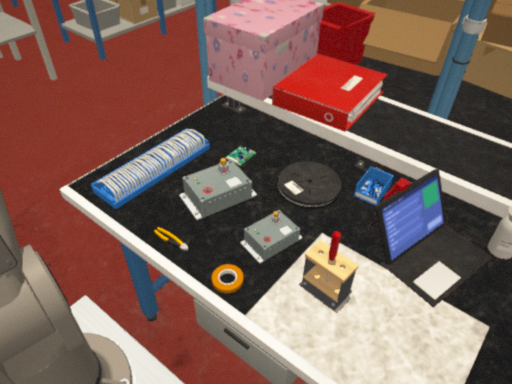

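View pics/top0.png

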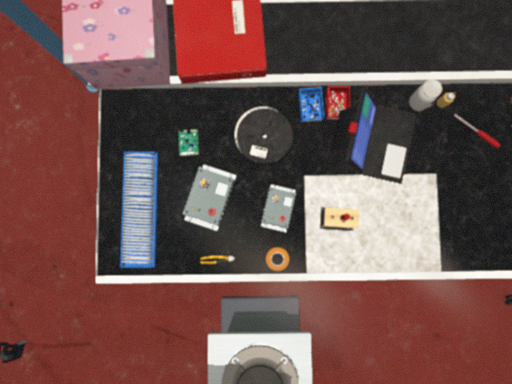

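View pics/wrist0.png

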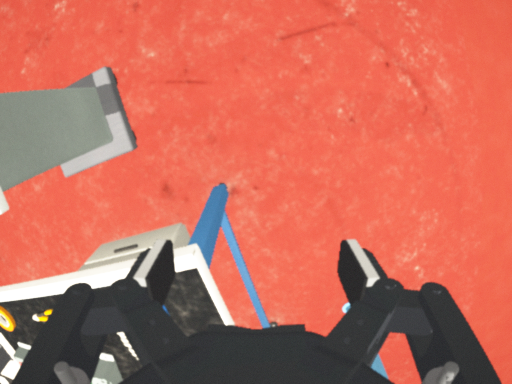

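```bash
python3 - <<'E'
import cv2
a=cv2.imread("pics/top0.png");b=cv2.imread("pics/scene0.png")
cv2.imwrite("pics/t1.png",cv2.resize(a[155:240,170:310],None,fx=5.7,fy=5.7,interpolation=cv2.INTER_CUBIC))
cv2.imwrite("pics/t2.png",cv2.resize(a[195:240,310:370],None,fx=10,fy=10,interpolation=cv2.INTER_CUBIC))
cv2.imwrite("pics/s1.png",cv2.resize(b[140:230,170:270],None,fx=6,fy=6,interpolation=cv2.INTER_CUBIC))
cv2.imwrite("pics/s2.png",cv2.resize(b[220:310,290:370],None,fx=6,fy=6,interpolation=cv2.INTER_CUBIC))
E
```

```text
(no output)
```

View pics/t1.png

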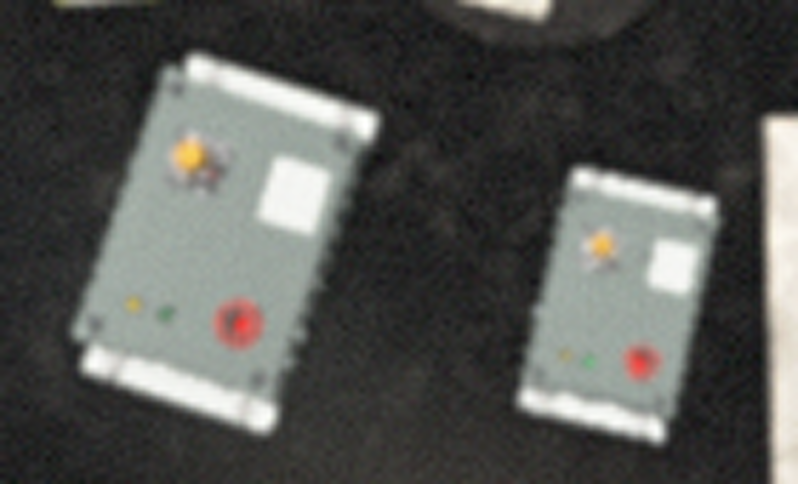

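View pics/t2.png

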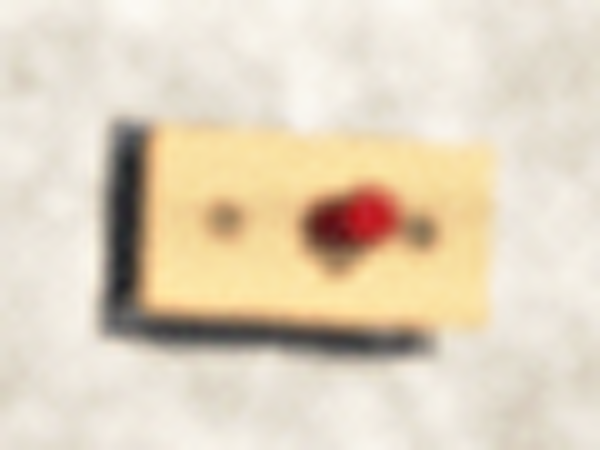

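View pics/s1.png

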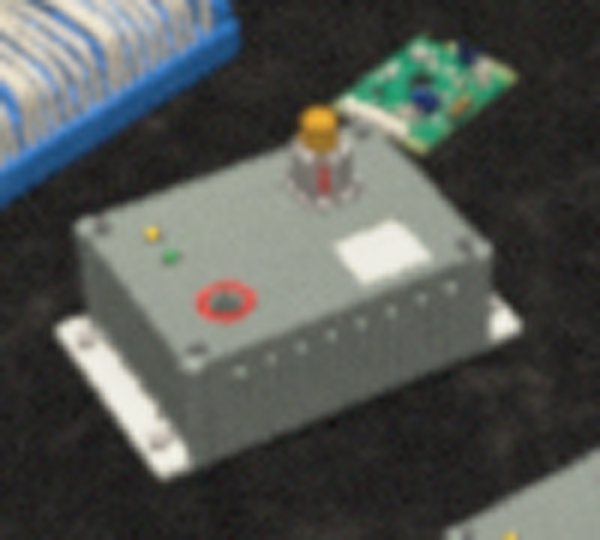

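View pics/s2.png

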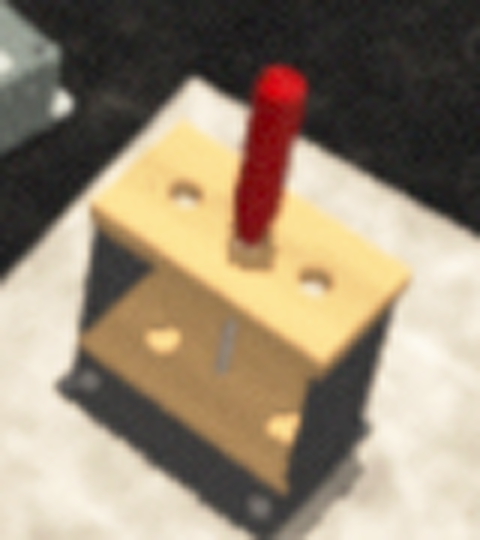

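```bash
cat > h.py <<'E'
import numpy as np,pickle
from scipy.spatial.transform import Rotation as Rn
C=pickle.load(open("cal.pkl","rb"))
def ray(c,u,v):
    K,R,t=c["K"],c["R"],c["t"]
    return -R.T@t, R.T@np.array([(u-K[0,2])/K[0,0],(v-K[1,2])/K[1,1],1])
def rayf(c,u,v):
    K,R,t=c["K"],c["R"],c["t"]
    d=np.array([u-K[0,2],v-K[1,2]]);r=np.hypot(*d);th=r/K[0,0]
    return -R.T@t, R.T@np.array([*(np.sin(th)*d/max(r,1e-9)),np.cos(th)])
def atz(o,d,z): return o+d*(z-o[2])/d[2]
def tri(a,b):
    (o1,d1),(o2,d2)=a,b
    s=np.linalg.lstsq(np.c_[d1,-d2],o2-o1,rcond=None)[0]
    p,q=o1+s[0]*d1,o2+s[1]*d2
    return (p+q)/2,np.linalg.norm(p-q)
def projf(c,X):
    p=c["R"]@X+c["t"];r=np.hypot(p[0],p[1]);th=np.arctan2(r,p[2])
    return c["K"][:2,2]+c["K"][0,0]*th*p[:2]/r
E
python3 - <<'E'
from h import *
f=lambda u,v,s,a,b:((u+.5)/s-.5+a,(v+.5)/s-.5+b)
T,S=C["top"],C["scene"]
for n,tp,sc,z in [("hole",f(238,323,5.7,170,155),f(226,301,6,170,140),.06),("brass",f(192,154,5.7,170,155),f(320,118,6,170,140),.101),("sd",f(370,217,10,310,195),f(281,80,6,290,220),.186)]:
    a,b=ray(T,*tp),ray(S,*sc)
    print(n,atz(*a,z),atz(*b,z),tri(a,b))
for p in [(185,62),(378,125),(82,368),(268,428)]:
    print(atz(*ray(T,*f(*p,5.7,170,155)),.006))
for p in [(225,217),(420,232)]: print(atz(*ray(T,*f(*p,10,310,195)),.106))
E
```

```text
hole [0.52425896 0.13776679 0.06      ] [0.52608501 0.13966487 0.06      ] (array([0.52409661, 0.1374894 , 0.06265671]), np.float64(6.210266035604853e-05))
brass [0.6102372  0.15682455 0.101     ] [0.61021361 0.15820272 0.101     ] (array([0.60978608, 0.15708538, 0.1018399 ]), np.float64(0.0010184245793217037))
sd [ 0.49917931 -0.24680077  0.186     ] [ 0.50115209 -0.24620995  0.186     ] (array([ 0.49927027, -0.24667258,  0.18792635]), np.float64(0.0005914366668722838))
[0.67374798 0.17317188 0.006     ]
[0.63674517 0.06533032 0.006     ]
[0.50328275 0.23038413 0.006     ]
[0.46887672 0.12742742 0.006     ]
[ 0.50271434 -0.2203148   0.106     ]
[ 0.4976165 -0.2770598  0.106    ]
```

```bash
cat >> h.py <<'E'
def state():
    from bench import monitor
    o=monitor.get_obs(); return o,o["tcp_pos"],Rn.from_rotvec(o["orientation"])
def down(yaw):  # tool z down, tool y axis at world yaw(deg)
    y=np.array([np.cos(np.radians(yaw)),np.sin(np.radians(yaw)),0]);z=np.array([0,0,-1.])
    return Rn.from_matrix(np.c_[np.cross(y,z),y,z])
def plan(p,yaw):
    o,p0,R0=state(); Rt=down(yaw)
    dl=R0.inv().apply(np.array(p)-p0); rv=np.degrees((R0.inv()*Rt).as_rotvec())
    print("t",round(o["clock"],2),"pos",p0.round(4),"tool y yaw",np.degrees(np.arctan2(*R0.as_matrix()[1::-1,1])).round(2),"tilt",np.degrees(np.arccos(-R0.as_matrix()[2,2])).round(2),"q",o["joints"].round(2))
    print("F",o["contact_force"].round(2),"M",o["moment"].round(3),"w",o["grip_width"].round(4))
    print("dlin tool",dl.round(4),"|",np.linalg.norm(dl).round(4),"rot",rv.round(2))
E
python3 - <<'E'
from h import *
plan([.60,.13,.25],-20)
o,p,R=state();print(R.as_matrix().round(3))
w=C["wrist"];c=-w["R"].T@w["t"];print("cam in tool",R.inv().apply(c-p),R.inv().apply(w["R"].T[:,2]))
S=C["scene"];print(-S["R"].T@S["t"])
E
```

```text
t 0.15 pos [0.1979 0.6448 0.1966] tool y yaw 72.94 tilt 0.08 q [-1.38  0.48  0.02  1.56 -0.01  1.11 -0.08]Traceback (most recent call last):
  File "<stdin>", line 2, in <module>
  File "h.py", line 30, in plan
    print("F",o["contact_force"].round(2),"M",o["moment"].round(3),"w",o["grip_width"].round(4))
                                                                       ^^^^^^^^^^^^^^^^^^^^^
AttributeError: 'float' object has no attribute 'round'
```

```bash
sed -i 's/o\["grip_width"\].round(4)/round(o["grip_width"],4)/' h.py; python3 - <<'E'
from h import *
plan([.60,.13,.25],-20)
o,p,R=state();print(R.as_matrix().round(3))
w=C["wrist"];c=-w["R"].T@w["t"];print("cam in tool",R.inv().apply(c-p),R.inv().apply(w["R"].T[:,2]))
S=C["scene"];print(-S["R"].T@S["t"])
E
```

```text
t 0.15 pos [0.1979 0.6448 0.1966] tool y yaw 72.94 tilt 0.08 q [-1.38  0.48  0.02  1.56 -0.01  1.11 -0.08]
F [ 0.21  1.   -0.58] M [-0.042 -0.004  0.011] w 0.0856
dlin tool [-0.5354 -0.3743 -0.0529] | 0.6554 rot [-5.000e-02  7.000e-02  9.294e+01]
[[-0.956  0.293 -0.   ]
 [ 0.293  0.956 -0.001]
 [-0.    -0.001 -1.   ]]
cam in tool [ 0.07891029 -0.00076092 -0.17615722] [-3.07763554e-01 -5.46989026e-04  9.51462714e-01]
[-0.04163244 -0.46849505  0.8106639 ]
```

Request:
{"method": "drive_tool", "body": {"commands": [{"linear":[-0.03,-0.02,-0.02],"dr":[0,0,0],"jaw":0},{"linear":[-0.05,-0.032,-0.02],"dr":[0,0,0],"jaw":0},{"linear":[-0.05,-0.032,0],"dr":[0,0,0],"jaw":0},{"linear":[-0.05,-0.032,0],"dr":[0,0,0],"jaw":0},{"linear":[-0.05,-0.032,0],"dr":[0,0,0],"jaw":0},{"linear":[-0.05,-0.032,0],"dr":[0,0,0],"jaw":0},{"linear":[-0.05,-0.032,0],"dr":[0,0,0],"jaw":0},{"linear":[-0.05,-0.032,0],"dr":[0,0,0],"jaw":0}], "force": 60}}

```text
clock: 1.15
tcp_pos: [0.4939, 0.2947, 0.2355]
orientation: [-0.447, -3.107, 0.004]
contact_force: [1.7, 0.6, -0.1]
grip_width: 0.0854
```

```bash
python3 -c "
from h import *
plan([.60,.15,.22],65)"
```

```text
t 1.15 pos [0.4939 0.2947 0.2355] tool y yaw 73.61 tilt 0.21 q [-0.81  0.28  0.2   1.76 -0.06  1.11  0.7 ]
F [ 1.65  0.56 -0.07] M [ 0.042 -0.007  0.004] w 0.0854
dlin tool [-0.1426 -0.1088  0.0155] | 0.1801 rot [-0.18 -0.11  8.61]
```

Request:
{"method": "drive_tool", "body": {"commands": [{"linear":[-0.048,-0.037,0.005],"dr":[0,0,4],"jaw":0},{"linear":[-0.048,-0.037,0.005],"dr":[0,0,4],"jaw":0},{"linear":[-0.047,-0.035,0.005],"dr":[0,0,0],"jaw":0},{"linear":[0,0,0],"dr":[0,0,0],"jaw":0}]}}

```text
clock: 1.65
tcp_pos: [0.5943, 0.1315, 0.2198]
orientation: [-0.684, -3.066, 0.008]
contact_force: [0.2, 0.6, -0.1]
grip_width: 0.0852
```

```bash
cat > snap.py <<'E'
import sys,pickle,cv2
from h import *
from bench import viewer
n=sys.argv[1]; cam=sys.argv[2] if len(sys.argv)>2 else "wrist"
c=viewer.calibration(cam); f=viewer.grab_frame(cam)
pickle.dump(c,open(f"pics/{n}.pkl","wb")); cv2.imwrite(f"pics/{n}.png",f[:,:,::-1])
if len(sys.argv)>3:
    x0,y0,x1,y1=map(int,sys.argv[3:7]); s=min(800/(x1-x0),600/(y1-y0)); print("scale",s)
    cv2.imwrite(f"pics/{n}c.png",cv2.resize(f[y0:y1,x0:x1,::-1],None,fx=s,fy=s,interpolation=cv2.INTER_CUBIC))
E
python3 snap.py w1; python3 -c "
from h import *
plan([.61,.157,.22],65)
c=pickle.load(open('pics/w1.pkl','rb'))
print(projf(c,np.array([.61,.157,.101])),projf(c,np.array([.524,.138,.06])))"
```

```text
t 1.7 pos [0.5933 0.1349 0.2198] tool y yaw 65.08 tilt 0.22 q [-0.56  0.36  0.3   1.71 -0.11  1.1   0.91]
F [-0.29  0.21  0.07] M [ 0.092 -0.016 -0.029] w 0.0851
dlin tool [-0.0059  0.027  -0.0003] | 0.0277 rot [-0.21 -0.06  0.08]
[286.19346738 174.09388672] [236.03722126 104.33536523]
```

View pics/w1.png

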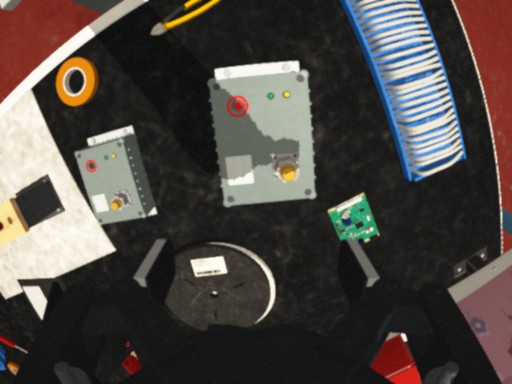

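```bash
python3 - <<'E'
import cv2
a=cv2.imread("pics/w1.png")
cv2.imwrite("pics/w1c.png",cv2.resize(a[140:200,250:330],None,fx=10,fy=10,interpolation=cv2.INTER_CUBIC))
cv2.imwrite("pics/w1d.png",cv2.resize(a[85:125,210:270],None,fx=10,fy=10,interpolation=cv2.INTER_CUBIC))
E
```

```text
(no output)
```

View pics/w1c.png

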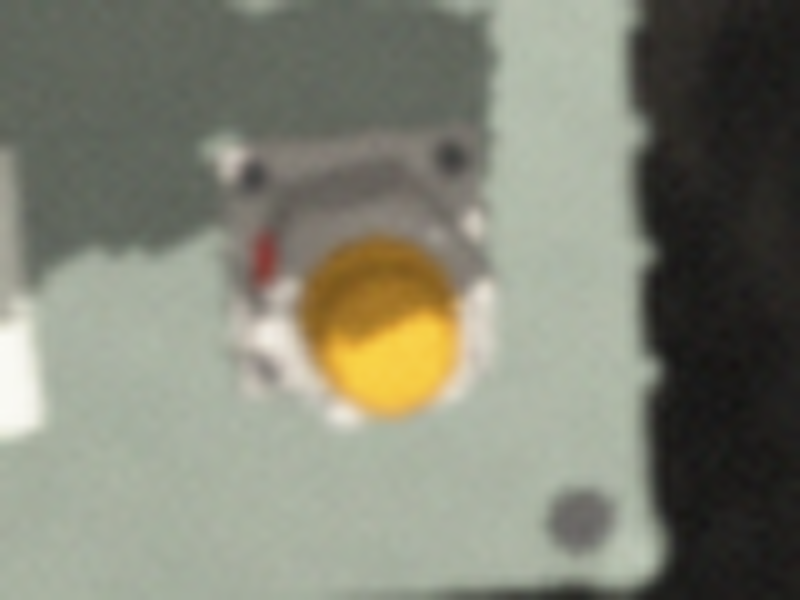

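View pics/w1d.png

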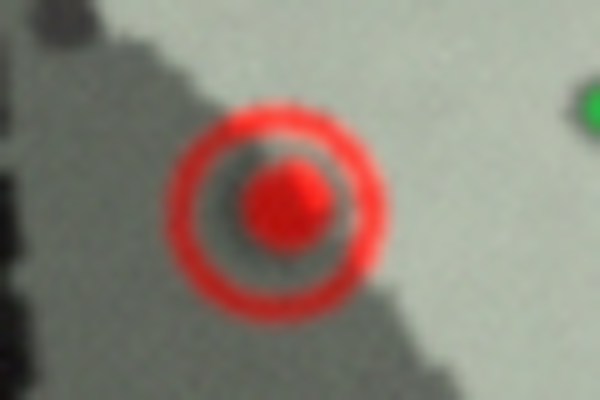

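```bash
python3 - <<'E'
from h import *
import cv2
c=pickle.load(open('pics/w1.pkl','rb'))
N=atz(*rayf(c,287.7,173.3),.101);H=atz(*rayf(c,237.2,105.8),.06)
d=N-H;print(N,H,np.hypot(d[0],d[1]),np.degrees(np.arctan2(d[1],d[0]))-32.97)
yaw=np.degrees(np.arctan2(d[1],d[0]))-32.97
a=cv2.imread("pics/w1.png");big=cv2.resize(a[140:200,250:330],None,fx=10,fy=10,interpolation=cv2.INTER_CUBIC)
for na in range(0,31,3):
    th=np.radians(yaw-na-90)
    m=projf(c,np.array([N[0]+.012*np.cos(th),N[1]+.012*np.sin(th),.074]))
    print(na,((m-[250,140])*10+5).round(0))
def hexa(na,z,col):
    pts=[]
    for k in range(6):
        th=np.radians(yaw-na-60+60*k);r=.012/np.cos(np.pi/6)
        pts.append((projf(c,np.array([N[0]+r*np.cos(th),N[1]+r*np.sin(th),z]))-[250,140])*10+5)
    cv2.polylines(big,[np.int32(pts)],True,col,1)
import sys
hexa(0,.084,(255,0,0));hexa(15,.084,(0,255,0));hexa(27,.084,(255,0,255))
cv2.imwrite("pics/w1e.png",big)
E
```

```text
[0.60987811 0.15875976 0.101     ] [0.52606599 0.13845649 0.06      ] 0.08623627113937603 -19.352571771362843
0 [252. 284.]
3 [252. 278.]
6 [252. 273.]
9 [252. 267.]
12 [253. 262.]
15 [253. 257.]
18 [255. 251.]
21 [256. 246.]
24 [258. 241.]
27 [260. 236.]
30 [262. 231.]
```

View pics/w1e.png

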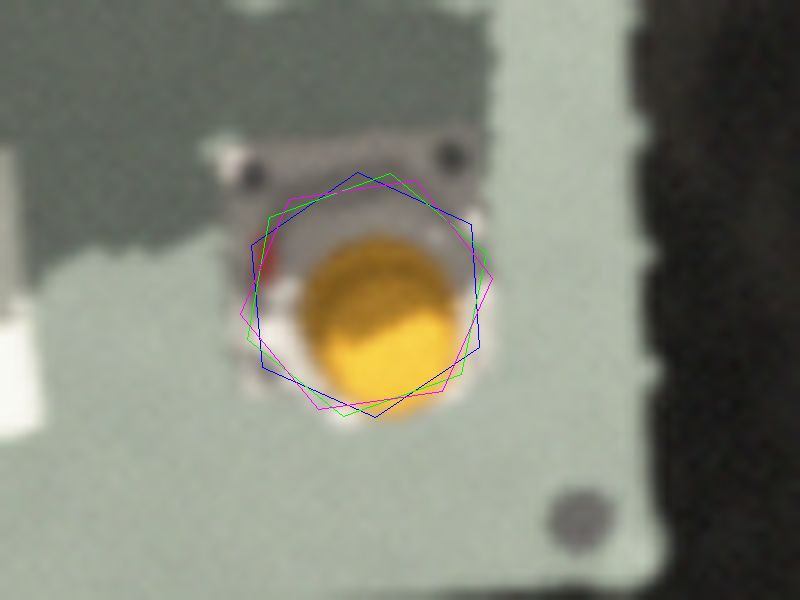

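```bash
python3 - <<'E'
from h import *
c=pickle.load(open('pics/w1.pkl','rb'))
o,p,R=state()
for z in (.125,.15):
  for off in (0,-.02,-.04):
    X=np.array([.6099,.1583,.09])-(np.array([.6099,.1583,z])+R.apply([-off,0,0]))+p
    print(z,off,projf(c,X))
plan(np.array([.6099,.1583,.13])+R.apply([.03,0,0]),58)
E
```

```text
0.125 0 [260.85294598 196.43757078]
0.125 -0.02 [260.80744381 220.52399993]
0.125 -0.04 [260.74588208 242.95033419]
0.15 0 [260.5512141 186.2521908]
0.15 -0.02 [260.52658321 208.4288214 ]
0.15 -0.04 [260.48791893 229.3308959 ]
t 1.7 pos [0.5933 0.1349 0.2198] tool y yaw 65.08 tilt 0.22 q [-0.56  0.36  0.3   1.71 -0.11  1.1   0.91]
F [-0.29  0.21  0.07] M [ 0.092 -0.016 -0.029] w 0.0851
dlin tool [0.0247 0.0285 0.0897] | 0.0973 rot [-0.21 -0.05  7.08]
```

Request:
{"method": "drive_tool", "body": {"commands": [{"linear":[-0.003,0.014,0.045],"dr":[0,0,5],"jaw":0},{"linear":[-0.003,0.014,0.045],"dr":[0,0,0],"jaw":0},{"linear":[0,0,0],"dr":[0,0,0],"jaw":0},{"linear":[0,0,0],"dr":[0,0,0],"jaw":0}]}}

```text
clock: 2.2
tcp_pos: [0.6109, 0.1632, 0.1298]
orientation: [-0.805, -3.035, -0.002]
contact_force: [0.4, -0.6, -0.1]
grip_width: 0.0852
```

```bash
python3 snap.py w2 wrist 216 160 316 235; python3 -c "
from h import *
plan([.6099,.1583,.066],45)"
```

```text
scale 8.0
t 2.25 pos [0.6106 0.1635 0.1297] tool y yaw 60.29 tilt 0.11 q [-0.57  0.49  0.29  1.74 -0.17  0.94  0.84]
F [-0.78  0.56  0.66] M [0.085 0.053 0.1  ] w 0.0853
dlin tool [-0.0021 -0.0049  0.0637] | 0.0639 rot [ 0.03 -0.11 15.29]
```

View pics/w2c.png

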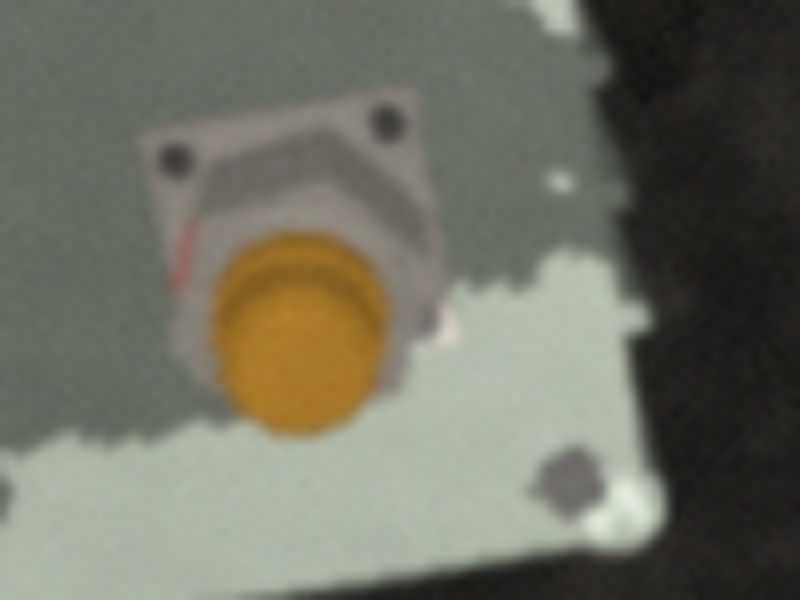

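```bash
cat > ov.py <<'E'
from h import *
import cv2,sys
n=sys.argv[1];x0,y0=int(sys.argv[2]),int(sys.argv[3]);s=float(sys.argv[4]);N=np.array([float(sys.argv[5]),float(sys.argv[6])]);yaw=float(sys.argv[7]);angs=list(map(float,sys.argv[8:]))
c=pickle.load(open(f'pics/{n}.pkl','rb'));big=cv2.imread(f"pics/{n}c.png")
def poly(r,th0,k,z,col):
    P=[(projf(c,np.array([*(N+r*np.array([np.cos(t),np.sin(t)])),z]))-[x0,y0])*s+s/2 for t in np.radians(th0)+np.arange(k)*2*np.pi/k]
    cv2.polylines(big,[np.int32(P)],True,col,1)
poly(.015*2**.5,yaw+45,4,.063,(255,255,0));poly(.009,0,40,.101,(255,255,255))
for a,col in zip(angs,[(0,255,0),(255,0,255),(255,0,0)]):
    for z in (.084,.064): poly(.012/np.cos(np.pi/6),yaw-a,6,z,col)
cv2.imwrite(f"pics/{n}o.png",big)
E
python3 -c "
from h import *
c=pickle.load(open('pics/w2.pkl','rb'));print(atz(*rayf(c,216+302/8-.5,160+348/8-.5),.101))"
python3 ov.py w2 216 160 8 .6099 .1583 -19.3 20 28
```

```text
[0.60992782 0.16061448 0.101     ]
```

View pics/w2o.png

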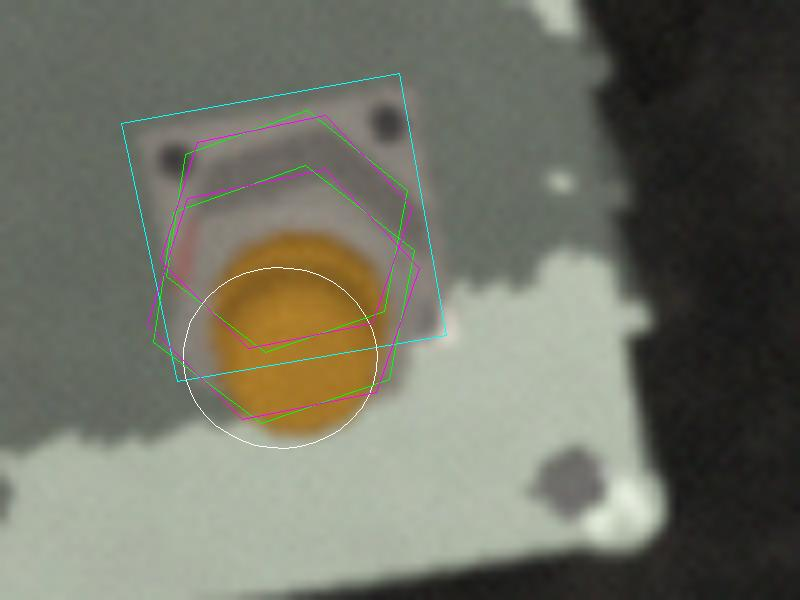

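```bash
python3 ov.py w2 216 160 8 .6093 .1605 -20.5 24 
```

```text
(no output)
```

View pics/w2o.png

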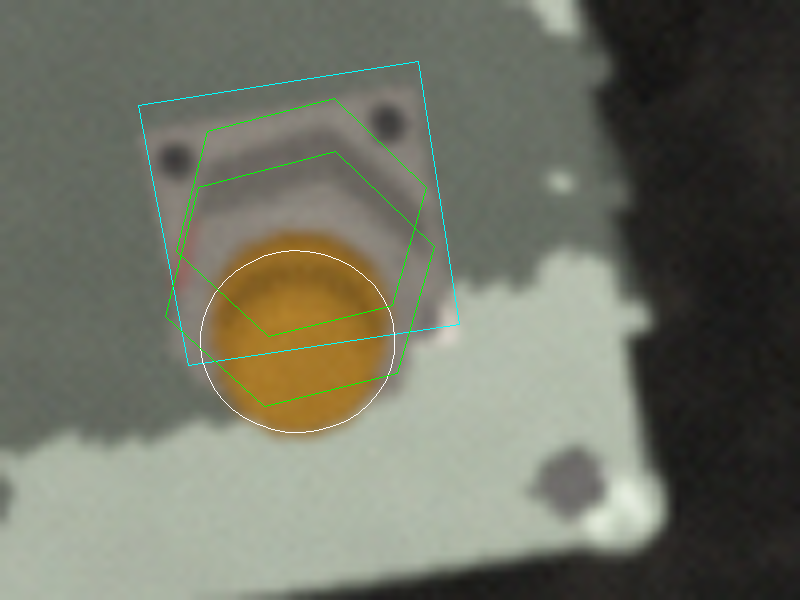

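Request:
{"method": "drive_tool", "body": {"commands": [{"linear":[-0.002,-0.004,0.02],"dr":[0,0,7],"jaw":0},{"linear":[0,0,0.02],"dr":[0,0,7],"jaw":0},{"linear":[0,0,0.015],"dr":[0,0,0],"jaw":0.0},{"linear":[0,0,0],"dr":[0,0,0],"jaw":0.0}]}}

```text
clock: 2.75
tcp_pos: [0.6137, 0.1606, 0.0809]
orientation: [1.172, 2.909, 0.015]
contact_force: [0.2, -0.2, -0.3]
grip_width: 0.0852
```

```bash
python3 snap.py w3 wrist 196 160 336 265; python3 -c "
from h import *
plan([.611,.159,.068],46)"
```

```text
scale 5.714285714285714
t 2.8 pos [0.6144 0.1607 0.0817] tool y yaw 46.11 tilt 0.71 q [-0.59  0.55  0.33  1.78 -0.23  0.84  0.65]
F [-0.62 -0.05  0.82] M [ 0.009 -0.019  0.034] w 0.0854
dlin tool [ 0.0013 -0.0038  0.0136] | 0.0142 rot [0.7  0.13 0.11]
```

View pics/w3c.png

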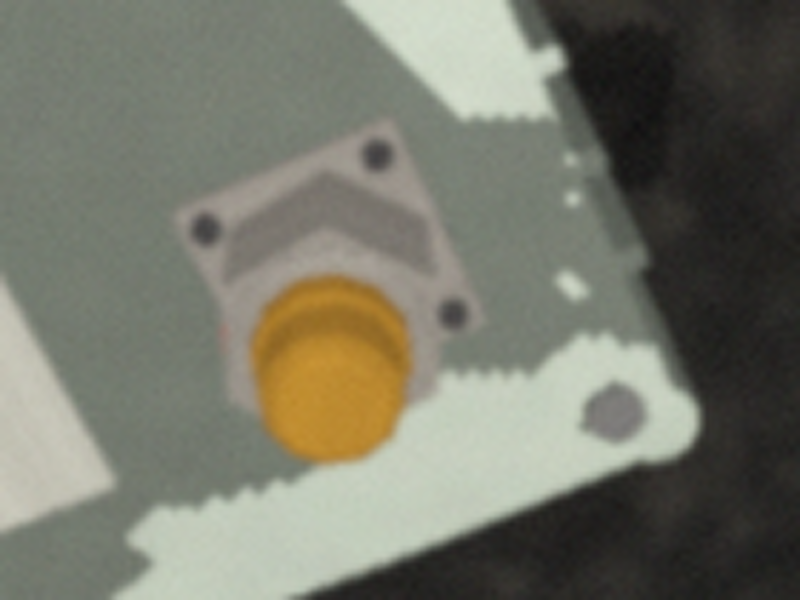

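Request:
{"method": "drive_tool", "body": {"commands": [{"linear":[0.001,-0.003,0.008],"dr":[0.7,0,0],"jaw":0},{"linear":[0,0,0.006],"dr":[0,0,0],"jaw":0.3},{"linear":[0,0,0],"dr":[0,0,0],"jaw":0.6},{"linear":[0,0,0],"dr":[0,0,0],"jaw":1},{"linear":[0,0,0],"dr":[0,0,0],"jaw":1},{"linear":[0,0,0],"dr":[0,0,0],"jaw":1}], "force": 50}}

```text
clock: 3.55
tcp_pos: [0.6129, 0.1595, 0.0688]
orientation: [1.17, 2.912, 0.001]
contact_force: [0.4, 1.1, 0.1]
grip_width: -0.0003
```

```bash
python3 snap.py w4 wrist 196 160 336 265; python3 -c "
from h import *
plan([.611,.159,.068],46)"
```

```text
scale 5.714285714285714
t 3.6 pos [0.613  0.1595 0.0689] tool y yaw 46.22 tilt 0.23 q [-0.59  0.57  0.32  1.79 -0.23  0.82  0.65]
F [ 0.7  -0.25 -0.17] M [-0.034 -0.031  0.024] w 0.0002
dlin tool [ 0.0011 -0.0017  0.0009] | 0.0022 rot [0.13 0.2  0.22]
```

View pics/w4c.png

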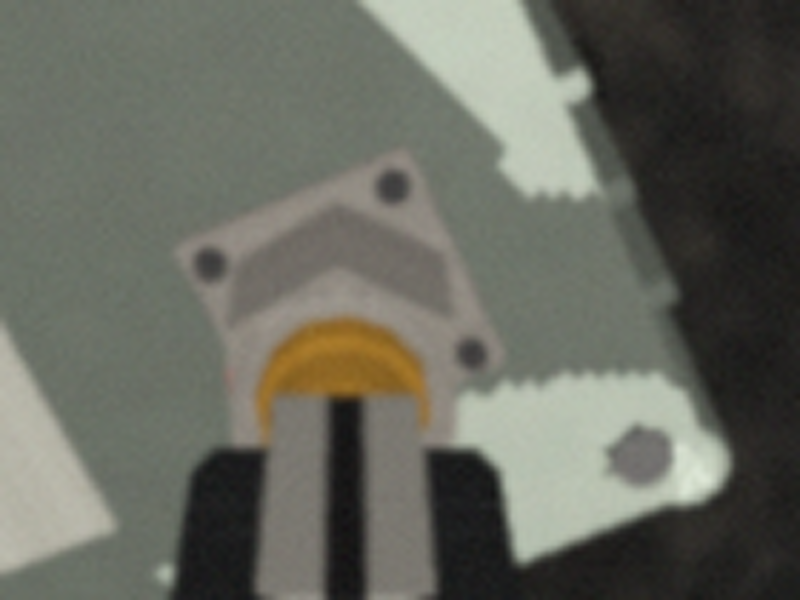

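```bash
python3 snap.py s3 scene 130 60 290 180; python3 -c "
from h import *
o,p,R=state()
S=C['scene'];q=S['R']@p+S['t'];q=S['K']@q;print(q[:2]/q[2])
c=pickle.load(open('pics/w4.pkl','rb'));print(projf(c,p),projf(c,p+R.apply([.011,0,0])),-c['R'].T@c['t'])
"
```

```text
scale 5.0
[223.72445939 167.84583053]
[257.0145064  217.99892655] [257.0360246  202.17271616] [0.55508108 0.21355182 0.24487918]
```

View pics/s3c.png

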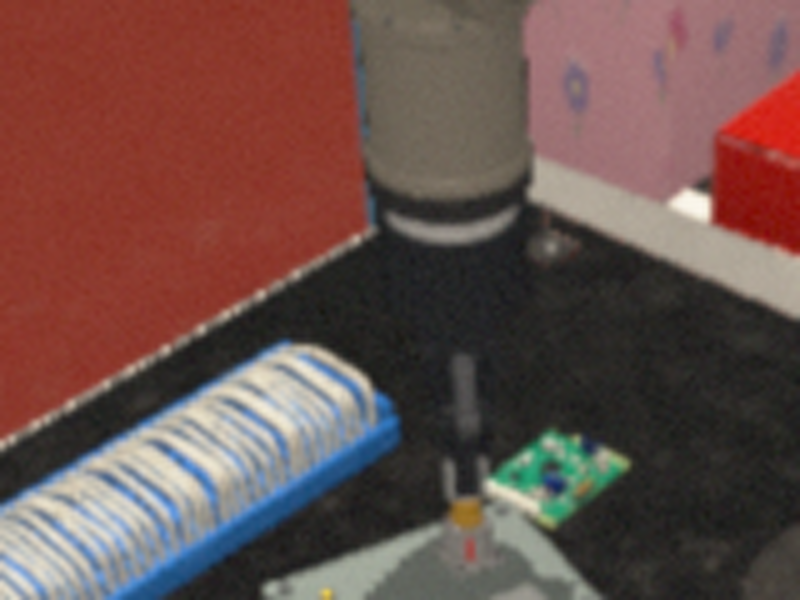

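View pics/w4.png

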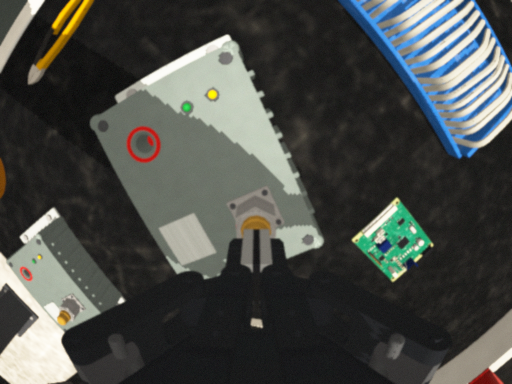

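Request:
{"method": "drive_tool", "body": {"commands": [{"linear":[0,0,0.0015],"dr":[0,0,0],"jaw":1},{"linear":[0,0,0],"dr":[0,0,0],"jaw":1}]}}

```text
clock: 3.9
tcp_pos: [0.613, 0.1595, 0.0673]
orientation: [1.17, 2.911, 0.001]
contact_force: [-0.9, -0.5, 0.3]
grip_width: 0.0002
```

Request:
{"method": "drive_tool", "body": {"commands": [{"linear":[0,0,0.0015],"dr":[0,0,0],"jaw":1},{"linear":[0,0,0],"dr":[0,0,0],"jaw":1}]}}

```text
clock: 4.15
tcp_pos: [0.6134, 0.1596, 0.0675]
orientation: [1.17, 2.911, 0.003]
contact_force: [-0.2, -0.4, 0.0]
grip_width: -0.0003
```

Request:
{"method": "drive_tool", "body": {"commands": [{"linear":[0,0,0.003],"dr":[0,0,0],"jaw":1},{"linear":[0,0,0],"dr":[0,0,0],"jaw":1}]}}

```text
clock: 4.4
tcp_pos: [0.614, 0.1598, 0.0677]
orientation: [1.17, 2.911, 0.006]
contact_force: [-0.8, 0.4, 0.2]
grip_width: 0.0002
```

```bash
python3 -c "
from h import *
plan([.611,.159,.068],46)"
```

```text
t 4.4 pos [0.614  0.1598 0.0677] tool y yaw 46.19 tilt 0.33 q [-0.59  0.57  0.32  1.79 -0.24  0.82  0.65]
F [-0.81  0.38  0.23] M [0.029 0.006 0.002] w 0.0002
dlin tool [ 0.0016 -0.0027 -0.0004] | 0.0031 rot [0.29 0.15 0.19]
```

```bash
python3 -c "
from h import *
o,p,R=state();print(o['tau'].round(2))"; python3 snap.py w5 wrist 196 160 336 265; python3 snap.py s5 scene 130 60 290 180
```

```text
[ 5.000e-02 -5.780e+01  6.780e+00 -2.273e+01  1.000e-02  1.100e-01
  1.000e-02]
scale 5.714285714285714
scale 5.0
```

Request:
{"method": "drive_tool", "body": {"commands": [{"linear":[0,0,-0.005],"dr":[0,0,0],"jaw":1},{"linear":[0,0,0],"dr":[0,0,0],"jaw":1}]}}

```text
clock: 4.75
tcp_pos: [0.6137, 0.1597, 0.0718]
orientation: [1.17, 2.911, 0.004]
contact_force: [-0.6, -0.4, -0.1]
grip_width: -0.0002
```

```bash
python3 -c "
from h import *
o,p,R=state();print(o['tau'].round(2))
plan([.611,.159,.068],46)"
```

```text
[-2.000e-02 -5.720e+01  6.650e+00 -2.269e+01  2.000e-02  3.000e-02
 -1.000e-02]
t 4.75 pos [0.6137 0.1597 0.0718] tool y yaw 46.2 tilt 0.27 q [-0.59  0.56  0.32  1.78 -0.23  0.83  0.65]
F [-0.64 -0.39 -0.09] M [-0.002  0.024  0.016] w -0.0002
dlin tool [ 0.0014 -0.0024  0.0038] | 0.0047 rot [0.22 0.15 0.2 ]
```

View pics/w5c.png

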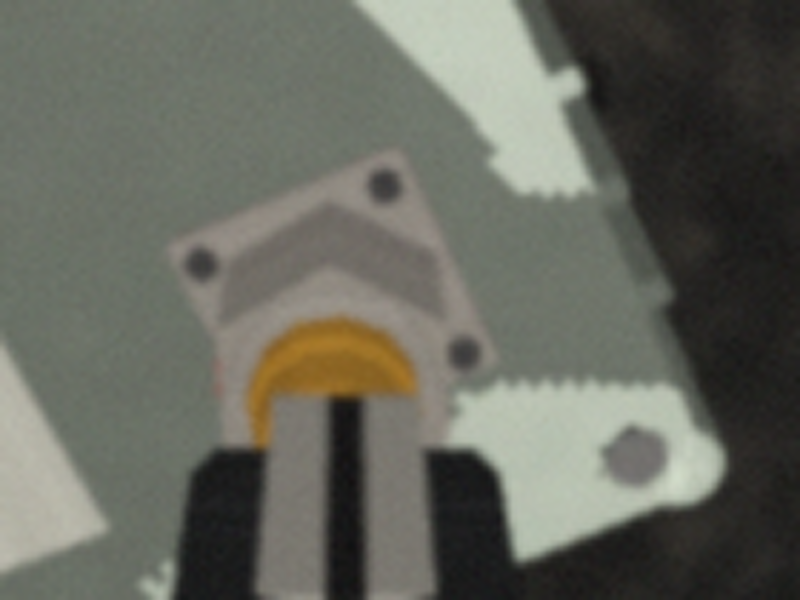

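View pics/s5c.png

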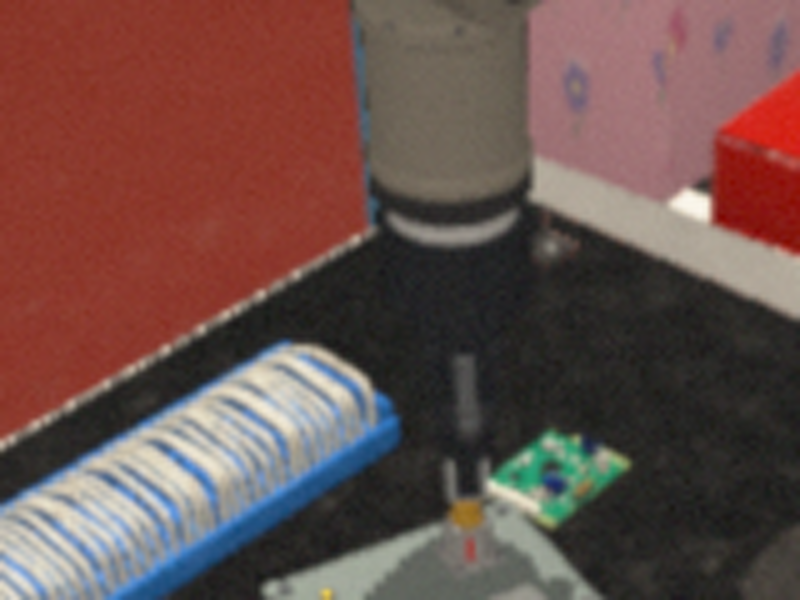

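```bash
python3 -c "
from h import *
c=pickle.load(open('pics/w5.pkl','rb'));s=800/140
N=atz(*rayf(c,196+332/s-.4,160+303/s-.4),.063);print(N)
o,p,R=state()
print('nut rel TCP in tool',R.inv().apply(N-p))
c=pickle.load(open('pics/w3.pkl','rb'))
print(atz(*rayf(c,196+(178+483)/2/s-.4,160+(213+328)/2/s-.4),.063))
c=pickle.load(open('pics/w2.pkl','rb'))
print(atz(*rayf(c,216+(140+448)/2/8-.4,160+(130+348)/2/8-.4),.063))
"
```

```text
[0.61118489 0.15947233 0.063     ]
nut rel TCP in tool [ 0.00165406 -0.00194233  0.00875854]
[0.61176815 0.15925093 0.063     ]
[0.61123565 0.15859819 0.063     ]
```

Request:
{"method": "drive_tool", "body": {"commands": [{"linear":[0.0015,-0.002,-0.003],"dr":[0.3,0,0],"jaw":0.3},{"linear":[0,0,0],"dr":[0,0,0],"jaw":0},{"linear":[0,0,0],"dr":[0,0,0],"jaw":0},{"linear":[0,0,0.012],"dr":[0,0,0],"jaw":0},{"linear":[0,0,0.012],"dr":[0,0,0],"jaw":0},{"linear":[0,0,0.012],"dr":[0,0,0],"jaw":0},{"linear":[0,0,0],"dr":[0,0,0],"jaw":0}]}}

```text
clock: 5.62
tcp_pos: [0.6095, 0.1589, 0.0345]
orientation: [-1.171, -2.914, 0.008]
contact_force: [0.0, -0.2, 1.6]
grip_width: 0.0853
```

```bash
python3 -c "
from h import *
plan([.6113,.1592,.0385],46)"; python3 snap.py w6; 
```

```text
t 5.62 pos [0.6095 0.1589 0.0345] tool y yaw 46.22 tilt 0.28 q [-0.58  0.61  0.31  1.81 -0.25  0.77  0.66]
F [ 0.   -0.25  1.56] M [-0.019 -0.004  0.054] w 0.0853
dlin tool [-0.0011  0.0014 -0.004 ] | 0.0044 rot [-0.27  0.07  0.22]
```

View pics/w6.png

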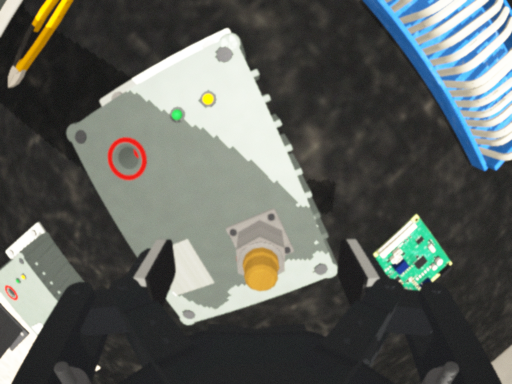

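Request:
{"method": "drive_tool", "body": {"commands": [{"linear":[-0.001,0.0013,-0.003],"dr":[0,0,0],"jaw":0.3},{"linear":[0,0,0],"dr":[0,0,0],"jaw":0.6},{"linear":[0,0,0],"dr":[0,0,0],"jaw":1},{"linear":[0,0,0],"dr":[0,0,0],"jaw":1},{"linear":[0,0,0],"dr":[0,0,0],"jaw":1}], "force": 50}}

```text
clock: 6.3
tcp_pos: [0.6126, 0.1593, 0.0399]
orientation: [1.171, 2.913, -0.004]
contact_force: [0.2, -0.6, -1.8]
grip_width: 0.0225
```

```bash
python3 -c "
from h import *
plan([.6113,.1592,.0375],46)"; python3 snap.py w7 wrist 176 160 336 280; 
```

```text
t 6.3 pos [0.6126 0.1593 0.0399] tool y yaw 46.21 tilt 0.19 q [-0.58  0.61  0.31  1.8  -0.25  0.78  0.66]
F [ 0.17 -0.63 -1.83] M [ 0.004 -0.12   0.085] w 0.0225
dlin tool [ 0.0009 -0.001   0.0024] | 0.0027 rot [-0.12  0.15  0.21]
scale 5.0
```

View pics/w7c.png

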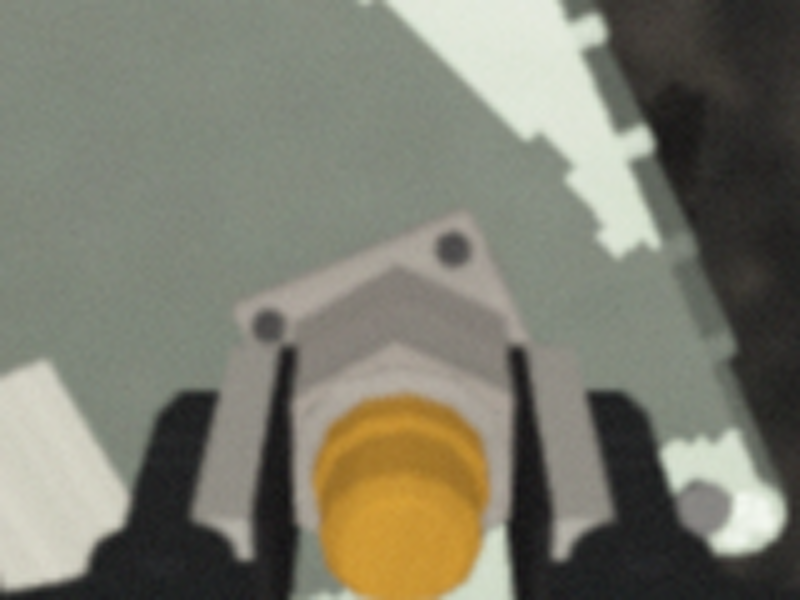

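Request:
{"method": "drive_tool", "body": {"commands": [{"linear":[0,0,0],"dr":[0,0,5],"jaw":1},{"linear":[0,0,0],"dr":[0,0,5],"jaw":1},{"linear":[0,0,0],"dr":[0,0,5],"jaw":1},{"linear":[0,0,0],"dr":[0,0,5],"jaw":1}], "force": 60}}

```text
clock: 6.85
tcp_pos: [0.6125, 0.1591, 0.0399]
orientation: [1.672, 2.658, -0.004]
contact_force: [-0.5, -0.9, -0.1]
grip_width: 0.022
```

```bash
python3 -c "
from h import *
plan([.6113,.1592,.0385],-4)"
```

```text
t 6.85 pos [0.6125 0.1591 0.0399] tool y yaw 25.65 tilt 0.19 q [-0.65  0.62  0.4   1.8  -0.32  0.79  0.37]
F [-0.5  -0.93 -0.12] M [-0.119  0.124  0.096] w 0.022
dlin tool [ 0.0006 -0.0011  0.0014] | 0.0019 rot [-2.000e-02  1.900e-01  2.965e+01]
```

Turning well; moment stays ~0.1 N m. Continue.

Request:
{"method": "drive_tool", "body": {"commands": [{"linear":[0,0,0],"dr":[0,0,5],"jaw":1},{"linear":[0,0,0],"dr":[0,0,5],"jaw":1},{"linear":[0,0,0],"dr":[0,0,5],"jaw":1},{"linear":[0,0,0],"dr":[0,0,5],"jaw":1}]}}

```text
clock: 7.35
tcp_pos: [0.6123, 0.1591, 0.04]
orientation: [2.12, 2.315, -0.004]
contact_force: [-0.2, -0.0, 0.8]
grip_width: 0.0219
```

```bash
python3 -c "
from h import *
plan([.6113,.1592,.0385],-4)"
```

```text
t 7.35 pos [0.6123 0.1591 0.04  ] tool y yaw 5.04 tilt 0.21 q [-0.71  0.64  0.5   1.81 -0.4   0.8   0.08]
F [-0.22 -0.02  0.76] M [-0.082  0.146  0.049] w 0.0219
dlin tool [ 0.0002 -0.001   0.0015] | 0.0018 rot [-0.01  0.21  9.04]
```

Request:
{"method": "drive_tool", "body": {"commands": [{"linear":[0,0,0],"dr":[0,0,4],"jaw":1},{"linear":[0,0,0],"dr":[0,0,4],"jaw":1}]}}

```text
clock: 7.6
tcp_pos: [0.6122, 0.1591, 0.0399]
orientation: [2.281, 2.157, -0.005]
contact_force: [-0.1, 0.6, 0.8]
grip_width: 0.0218
```

Request:
{"method": "drive_tool", "body": {"commands": [{"linear":[0,0,0],"dr":[0,0,4],"jaw":1}]}}

```text
clock: 7.72
tcp_pos: [0.6121, 0.1591, 0.04]
orientation: [2.356, 2.074, -0.005]
contact_force: [-1.0, -1.1, 1.2]
grip_width: 0.0217
```

```bash
python3 -c "
from h import *
plan([.6113,.1592,.0385],-4)"
```

```text
t 7.72 pos [0.6121 0.1591 0.04  ] tool y yaw -7.29 tilt 0.23 q [-0.75  0.65  0.55  1.81 -0.45  0.81 -0.09]
F [-1.03 -1.07  1.24] M [-0.155  0.125  0.616] w 0.0217
dlin tool [ 0.     -0.0008  0.0015] | 0.0017 rot [ 0.    0.24 -3.29]
```

Request:
{"method": "drive_tool", "body": {"commands": [{"linear":[0,0,0],"dr":[0,0,4],"jaw":1}]}}

```text
clock: 7.85
tcp_pos: [0.6121, 0.1591, 0.04]
orientation: [2.425, 1.992, -0.006]
contact_force: [0.4, -1.8, 0.1]
grip_width: 0.0218
```

```bash
python3 -c "
from h import *
plan([.6113,.1592,.0385],-4)"
```

```text
t 7.85 pos [0.6121 0.1591 0.04  ] tool y yaw -11.21 tilt 0.29 q [-0.76  0.66  0.57  1.81 -0.47  0.81 -0.15]
F [ 0.36 -1.81  0.13] M [-0.241  0.13   1.699] w 0.0218
dlin tool [-0.     -0.0008  0.0015] | 0.0017 rot [ 0.01  0.29 -7.21]
```

Request:
{"method": "drive_tool", "body": {"commands": [{"linear":[0,0,0],"dr":[0,0,0],"jaw":1},{"linear":[0,0,0],"dr":[0,0,0],"jaw":0},{"linear":[0,0,0],"dr":[0,0,0],"jaw":0},{"linear":[0,0,0],"dr":[0,0,0],"jaw":0},{"linear":[0,0,-0.02],"dr":[0,0,0],"jaw":0},{"linear":[0,0,-0.04],"dr":[0,0,0],"jaw":0},{"linear":[0,0,-0.05],"dr":[0,0,0],"jaw":0}]}}

```text
clock: 8.72
tcp_pos: [0.61, 0.1589, 0.1517]
orientation: [2.425, 1.994, -0.015]
contact_force: [1.2, 0.7, 0.3]
grip_width: 0.0851
```

```bash
python3 -c "
from h import *
plan([.5,-.247,.28],-20)"; python3 snap.py w8 wrist 206 140 306 215;python3 ov.py w8 206 140 8 .6113 .1592 -20 74.5
```

```text
t 8.72 pos [0.61   0.1589 0.1517] tool y yaw -11.15 tilt 0.55 q [-0.83  0.53  0.66  1.74 -0.37  1.01 -0.23]
F [1.15 0.74 0.35] M [ 0.003 -0.023 -0.008] w 0.0851
dlin tool [-0.4205 -0.0301 -0.1247] | 0.4397 rot [-0.23  0.5   8.85]
scale 8.0
```

View pics/w8c.png

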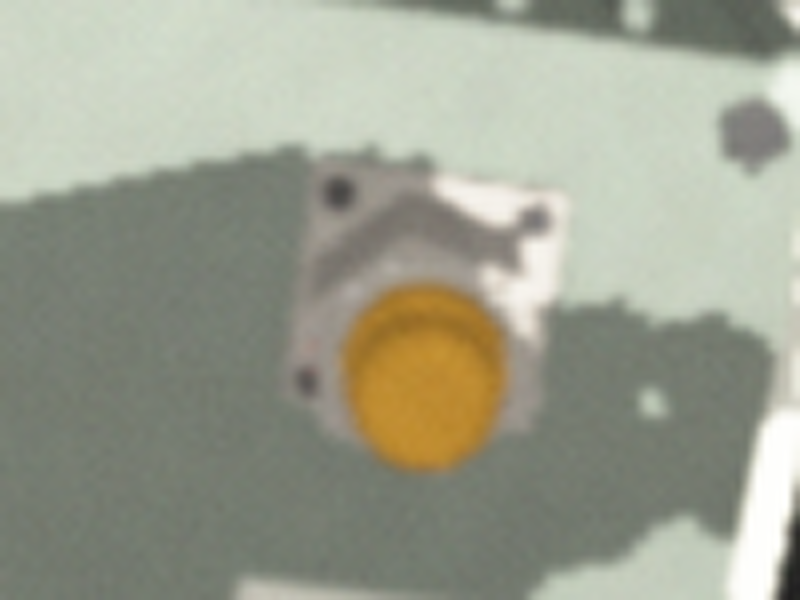

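View pics/w8o.png

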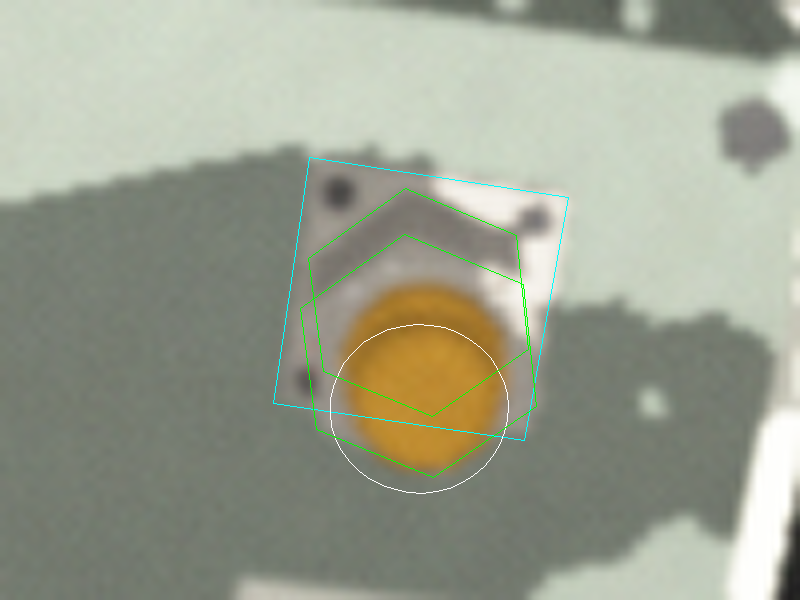

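View pics/w8.png

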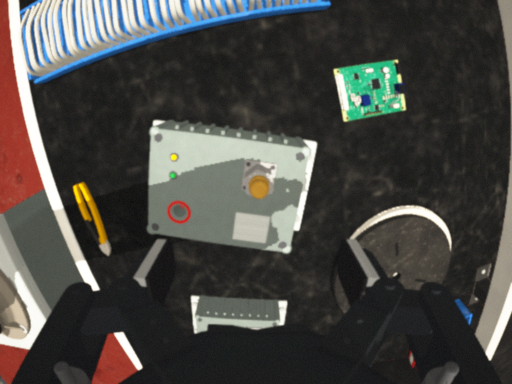

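Request:
{"method": "drive_tool", "body": {"commands": [{"linear":[-0.02,-0.001,-0.05],"dr":[-0.2,0.5,0],"jaw":0},{"linear":[-0.04,-0.003,-0.05],"dr":[0,0,0],"jaw":0},{"linear":[-0.055,-0.004,-0.02],"dr":[0,0,0],"jaw":0},{"linear":[-0.055,-0.004,0],"dr":[0,0,0],"jaw":0},{"linear":[-0.055,-0.004,0],"dr":[0,0,0],"jaw":0},{"linear":[-0.055,-0.004,0],"dr":[0,0,0],"jaw":0},{"linear":[-0.055,-0.004,0],"dr":[0,0,0],"jaw":0},{"linear":[-0.04,-0.003,0],"dr":[0,0,0],"jaw":0}]}}

```text
clock: 9.78
tcp_pos: [0.5151, -0.2135, 0.2914]
orientation: [2.416, 1.992, 0.046]
contact_force: [0.3, -0.3, -0.2]
grip_width: 0.0855
```

```bash
python3 -c "
from h import *
plan([.4995,-.2467,.26],-11)"
```

```text
t 9.78 pos [ 0.5151 -0.2135  0.2914] tool y yaw -10.99 tilt 1.77 q [-0.43  0.24  0.88  1.78 -0.23  1.19  0.33]
F [ 0.32 -0.3  -0.17] M [0.022 0.027 0.009] w 0.0855
dlin tool [-0.0361 -0.0098  0.0306] | 0.0483 rot [ 1.51 -0.93  0.02]
```

Request:
{"method": "drive_tool", "body": {"commands": [{"linear":[-0.02,-0.005,0.015],"dr":[1.5,-0.9,0],"jaw":0},{"linear":[-0.015,-0.004,0.015],"dr":[0,0,0],"jaw":0},{"linear":[0,0,0],"dr":[0,0,0],"jaw":0}]}}

```text
clock: 10.15
tcp_pos: [0.497, -0.2531, 0.2644]
orientation: [2.432, 1.984, 0.006]
contact_force: [0.1, -0.3, 1.1]
grip_width: 0.0852
```

```bash
python3 -c "
from h import *
plan([.4995,-.2467,.26],-11)"; python3 snap.py w9;python3 -c "
from h import *
c=pickle.load(open('pics/w9.pkl','rb'));print(projf(c,np.array([.4995,-.2467,.186])),projf(c,np.array([.4995,-.2467,.106])))"
```

```text
t 10.15 pos [ 0.497  -0.2531  0.2644] tool y yaw -11.59 tilt 0.29 q [-0.35  0.29  0.88  1.8  -0.25  1.16  0.41]
F [ 0.13 -0.33  1.13] M [ 0.031 -0.018  0.037] w 0.0852
dlin tool [0.0067 0.0012 0.0044] | 0.0081 rot [ 0.29 -0.03 -0.59]
[257.00113735 174.57497727] [256.43877494 155.82094815]
```

View pics/w9.png

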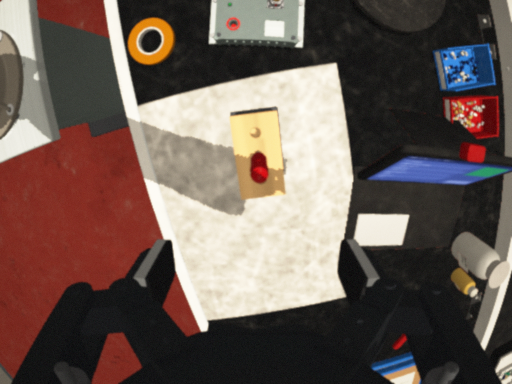

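```bash
python3 -c "
import cv2
a=cv2.imread('pics/w9.png');cv2.imwrite('pics/w9c.png',cv2.resize(a[95:215,200:320],None,fx=5,fy=5,interpolation=cv2.INTER_CUBIC))"
```

```text
(no output)
```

View pics/w9c.png

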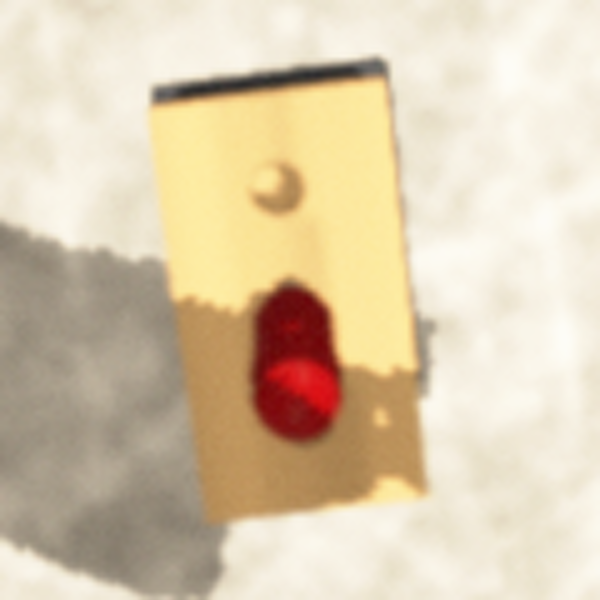

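```bash
python3 -c "
from h import *
c=pickle.load(open('pics/w9.pkl','rb'));print(atz(*rayf(c,259.2,174.2),.186),atz(*rayf(c,258,156.8),.106))
print([atz(*rayf(c,200+u/5-.4,95+v/5-.4),.106) for u,v in [(150,102),(388,78),(428,496),(210,522)]])
plan([.5005,-.2465,.21],-11)"
```

```text
[ 0.50148462 -0.24675583  0.186     ] [ 0.5010275  -0.24819206  0.106     ]
[array([ 0.47951317, -0.19442446,  0.106     ]), array([ 0.53277483, -0.19989551,  0.106     ]), array([ 0.5239609 , -0.29898696,  0.106     ]), array([ 0.47144728, -0.2948595 ,  0.106     ])]
t 10.2 pos [ 0.4981 -0.2523  0.265 ] tool y yaw -11.5 tilt 0.36 q [-0.35  0.29  0.88  1.8  -0.25  1.16  0.41]
F [-0.57  0.76  0.83] M [0.003 0.006 0.031] w 0.0855
dlin tool [0.0061 0.0009 0.055 ] | 0.0553 rot [ 0.36 -0.05 -0.5 ]
```

Request:
{"method": "drive_tool", "body": {"commands": [{"linear":[0.0055,0.0015,0.015],"dr":[0.3,0,0],"jaw":0},{"linear":[0,0,0],"dr":[0,0,0],"jaw":0},{"linear":[0,0,0.025],"dr":[0,0,0],"jaw":0},{"linear":[0,0,0.025],"dr":[0,0,0],"jaw":0},{"linear":[0,0,0],"dr":[0,0,0],"jaw":0}]}}

```text
clock: 10.82
tcp_pos: [0.5049, -0.2426, 0.1999]
orientation: [2.424, 1.996, 0.007]
contact_force: [0.6, -0.3, -0.2]
grip_width: 0.0853
```

```bash
python3 -c "
from h import *
plan([.501,-.247,.11],-11)"; python3 snap.py w10
```

```text
t 10.82 pos [ 0.5049 -0.2426  0.1999] tool y yaw -11.06 tilt 0.28 q [-0.31  0.37  0.84  1.87 -0.32  1.03  0.46]
F [ 0.55 -0.26 -0.15] M [0.004 0.05  0.014] w 0.0853
dlin tool [-0.0052 -0.0033  0.0899] | 0.0901 rot [ 0.24 -0.14 -0.06]
```

View pics/w10.png

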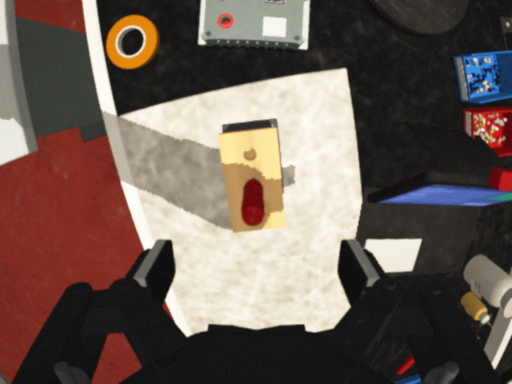

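Request:
{"method": "drive_tool", "body": {"commands": [{"linear":[-0.005,-0.003,0.025],"dr":[0.2,0,0],"jaw":0},{"linear":[0,0,0.025],"dr":[0,0,0],"jaw":0},{"linear":[0,0,0.018],"dr":[0,0,0],"jaw":0},{"linear":[0,0,0],"dr":[0,0,0],"jaw":0}]}}

```text
clock: 11.38
tcp_pos: [0.5065, -0.2481, 0.1363]
orientation: [2.417, 1.995, 0.013]
contact_force: [-0.2, -0.4, 0.5]
grip_width: 0.0851
```

```bash
python3 -c "
from h import *
plan([.501,-.247,.11],-11)"; python3 snap.py w11 wrist 176 140 336 260
```

```text
t 11.38 pos [ 0.5065 -0.2481  0.1363] tool y yaw -10.92 tilt 0.63 q [-0.25  0.45  0.78  1.93 -0.4   0.91  0.54]
F [-0.24 -0.36  0.53] M [0.07  0.044 0.036] w 0.0851
dlin tool [ 0.     -0.0059  0.0262] | 0.0268 rot [ 0.62 -0.1   0.08]
scale 5.0
```

View pics/w11c.png

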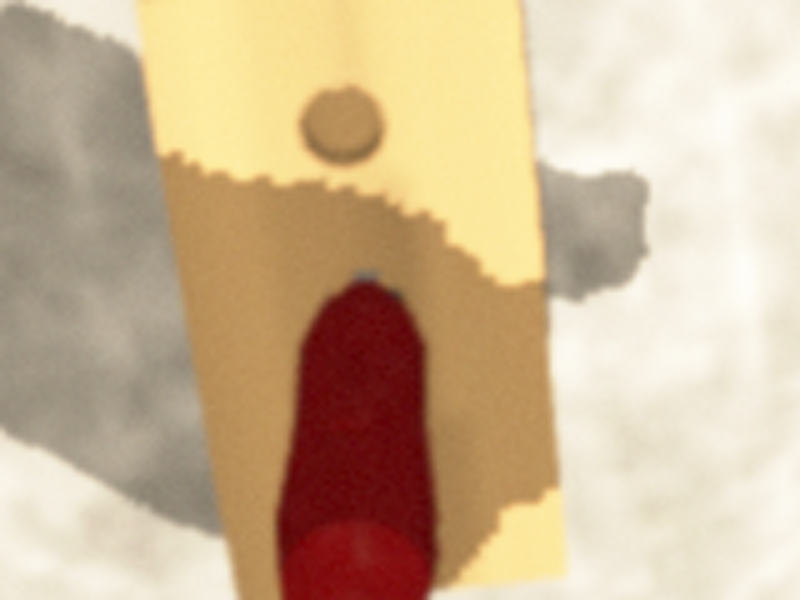

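Request:
{"method": "drive_tool", "body": {"commands": [{"linear":[0,-0.006,0.008],"dr":[0.6,0,0],"jaw":0},{"linear":[0,0,0.014],"dr":[0,0,0],"jaw":0},{"linear":[0,0,0],"dr":[0,0,0],"jaw":0}]}}

```text
clock: 11.8
tcp_pos: [0.5021, -0.2476, 0.1153]
orientation: [2.421, 1.999, 0.006]
contact_force: [1.0, -0.0, -0.3]
grip_width: 0.0854
```

```bash
python3 -c "
from h import *
plan([.501,-.247,.11],-11)"
```

```text
t 11.8 pos [ 0.5021 -0.2476  0.1153] tool y yaw -10.91 tilt 0.24 q [-0.23  0.48  0.76  1.95 -0.43  0.87  0.56]
F [ 1.02 -0.01 -0.31] M [-0.038 -0.075 -0.013] w 0.0854
dlin tool [ 0.0004 -0.0013  0.0053] | 0.0055 rot [ 0.23 -0.09  0.09]
```

Request:
{"method": "drive_tool", "body": {"commands": [{"linear":[0.0005,-0.0015,0.006],"dr":[0.2,0,0],"jaw":0.2},{"linear":[0,0,0],"dr":[0,0,0],"jaw":0.5},{"linear":[0,0,0],"dr":[0,0,0],"jaw":0.6},{"linear":[0,0,0],"dr":[0,0,0],"jaw":0.7}], "force": 60}}

```text
clock: 12.3
tcp_pos: [0.501, -0.2471, 0.1093]
orientation: [-2.423, -2.0, -0.002]
contact_force: [-0.2, -0.0, -0.2]
grip_width: 0.0255
```

```bash
python3 -c "
from h import *
plan([.501,-.247,.11],-11)"; python3 snap.py w12 wrist 156 150 356 300
```

```text
t 12.3 pos [ 0.501  -0.2471  0.1093] tool y yaw -10.92 tilt 0.09 q [-0.23  0.48  0.75  1.96 -0.43  0.87  0.57]
F [-0.23 -0.04 -0.21] M [-0.021  0.01  -0.015] w 0.0255
dlin tool [ 0.0001 -0.     -0.0007] | 0.0008 rot [ 0.05 -0.07  0.08]
scale 4.0
```

View pics/w12c.png

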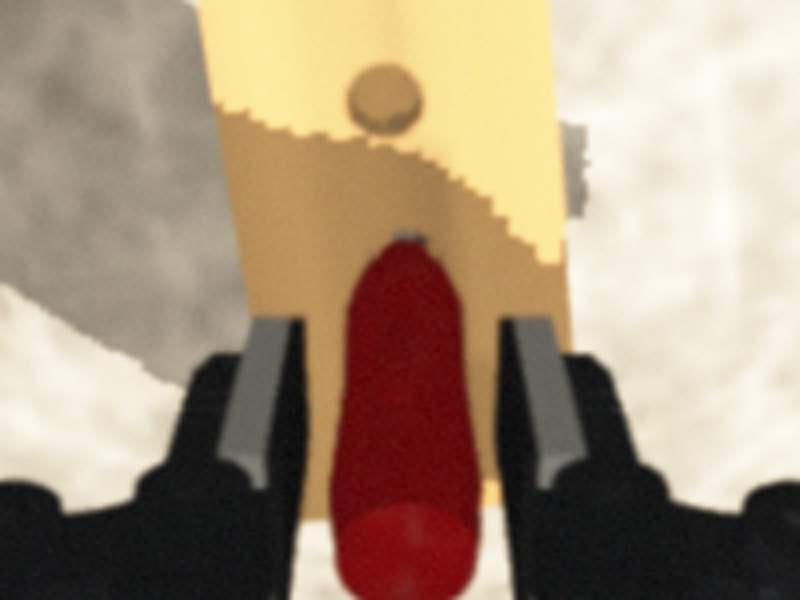

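Request:
{"method": "drive_tool", "body": {"commands": [{"linear":[0,0,0],"dr":[0,0,0],"jaw":1},{"linear":[0,0,0],"dr":[0,0,0],"jaw":1},{"linear":[0,0,0],"dr":[0,0,0],"jaw":1},{"linear":[0,0,0],"dr":[0,0,0],"jaw":1}], "force": 80}}

```text
clock: 12.85
tcp_pos: [0.5012, -0.2472, 0.1096]
orientation: [2.422, 2.0, 0.003]
contact_force: [-0.4, 0.3, -0.3]
grip_width: 0.0162
```

```bash
python3 -c "
from h import *
plan([.501,-.247,.22],-11)"; python3 snap.py w13 wrist 156 150 356 300
```

```text
t 12.85 pos [ 0.5012 -0.2472  0.1096] tool y yaw -10.91 tilt 0.11 q [-0.23  0.48  0.75  1.96 -0.43  0.87  0.57]
F [-0.42  0.33 -0.34] M [-0.047 -0.004 -0.043] w 0.0162
dlin tool [ 3.000e-04 -1.000e-04 -1.104e-01] | 0.1104 rot [ 0.08 -0.08  0.09]
scale 4.0
```

View pics/w13c.png

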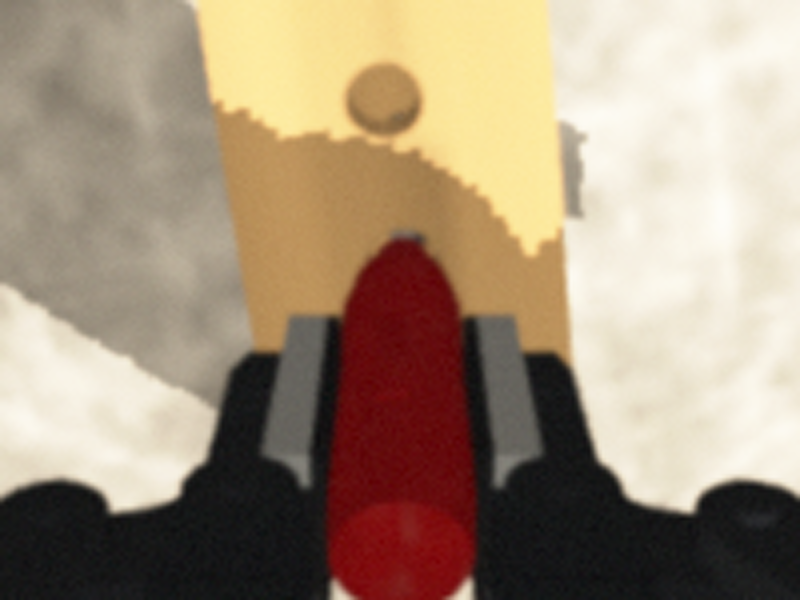

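Request:
{"method": "drive_tool", "body": {"commands": [{"linear":[0,0,-0.01],"dr":[0,0,0],"jaw":1},{"linear":[0,0,-0.01],"dr":[0,0,0],"jaw":1},{"linear":[0,0,-0.01],"dr":[0,0,0],"jaw":1}]}}

```text
clock: 13.28
tcp_pos: [0.5008, -0.2472, 0.1412]
orientation: [-2.423, -2.0, -0.002]
contact_force: [-0.4, 0.1, -0.4]
grip_width: 0.0162
```

```bash
python3 -c "
from h import *
plan([.501,-.247,.22],-11)"
```

```text
t 13.28 pos [ 0.5008 -0.2472  0.1412] tool y yaw -10.93 tilt 0.08 q [-0.26  0.44  0.79  1.93 -0.39  0.93  0.53]
F [-0.38  0.15 -0.36] M [-0.033 -0.003  0.012] w 0.0162
dlin tool [ 0.0004  0.0002 -0.0788] | 0.0788 rot [ 0.03 -0.07  0.07]
```

Request:
{"method": "drive_tool", "body": {"commands": [{"linear":[0,0,-0.012],"dr":[0,0,0],"jaw":1},{"linear":[0,0,-0.015],"dr":[0,0,0],"jaw":1},{"linear":[0,0,-0.015],"dr":[0,0,0],"jaw":1},{"linear":[0,0,-0.015],"dr":[0,0,0],"jaw":1},{"linear":[0,0,-0.015],"dr":[0,0,0],"jaw":1},{"linear":[0,0,-0.015],"dr":[0,0,0],"jaw":1},{"linear":[0,0,-0.015],"dr":[0,0,0],"jaw":1},{"linear":[0,0,0],"dr":[0,0,0],"jaw":1}]}}

```text
clock: 14.28
tcp_pos: [0.5015, -0.2479, 0.2526]
orientation: [2.421, 1.998, 0.006]
contact_force: [0.1, 1.7, -0.4]
grip_width: 0.0156
```

```bash
python3 -c "
from h import *
plan([.525,.137,.25],-11)"; python3 snap.py w14; python3 snap.py s14 scene 270 100 430 220;  python3 snap.py t14 top 300 150 400 225
```

```text
t 14.28 pos [ 0.5015 -0.2479  0.2526] tool y yaw -10.94 tilt 0.26 q [-0.35  0.31  0.88  1.81 -0.26  1.14  0.43]
F [ 0.13  1.67 -0.36] M [-0.026  0.004  0.011] w 0.0156
dlin tool [ 0.3824 -0.05    0.0029] | 0.3856 rot [ 0.25 -0.08  0.06]
scale 5.0
scale 8.0
```

View pics/w14.png

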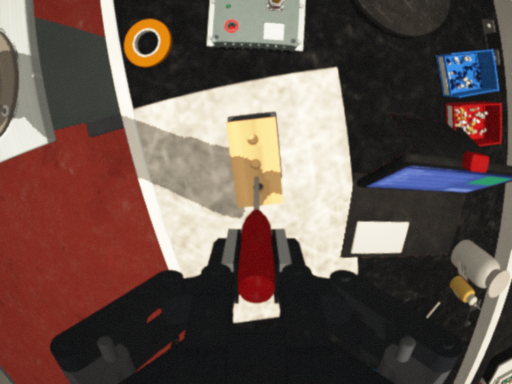

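View pics/s14.png

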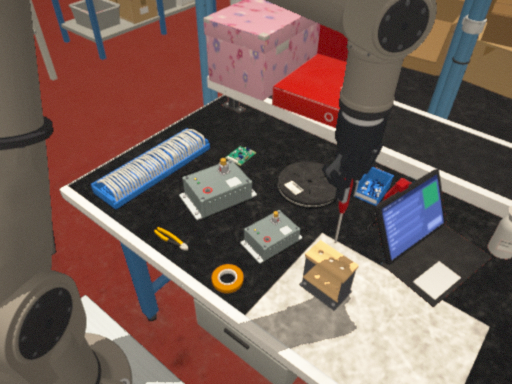

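```bash
python3 -c "
import cv2
a=cv2.imread('pics/w14.png');cv2.imwrite('pics/w14c.png',cv2.resize(a[160:220,216:296],None,fx=10,fy=10,interpolation=cv2.INTER_CUBIC))
b=cv2.imread('pics/s14.png');cv2.imwrite('pics/s14c.png',cv2.resize(b[175:255,310:390],None,fx=7,fy=7,interpolation=cv2.INTER_CUBIC))
from h import *
o,p,R=state()
for z in (.155,.160,.165):
  X=p+R.apply([0,0,p[2]-z]);c=pickle.load(open('pics/w14.pkl','rb'))
  q=C['scene']['K']@(C['scene']['R']@X+C['scene']['t']);print(z,projf(c,X),q[:2]/q[2])
"
```

```text
0.155 [254.69360414 175.40831015] [334.4952731  243.50085203]
0.16 [254.68655799 176.85923773] [334.84231601 241.88687314]
0.165 [254.67928874 178.36082749] [335.1921573  240.25987999]
```

View pics/w14c.png

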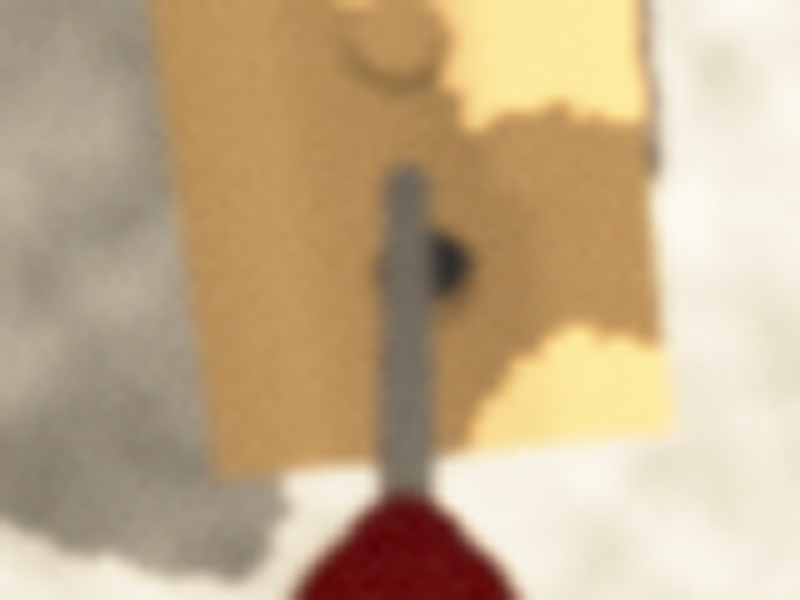

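View pics/s14c.png

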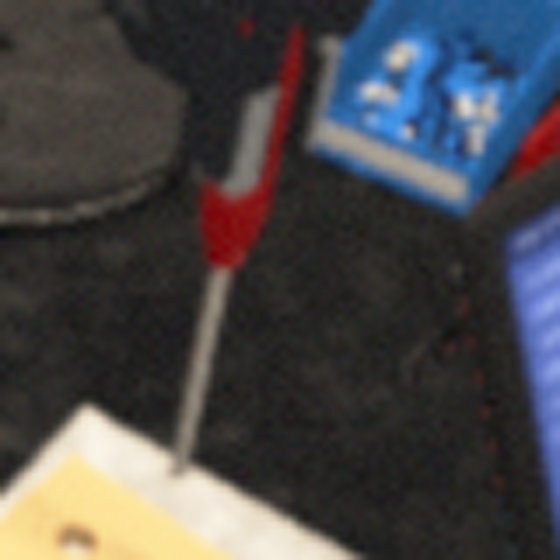

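```bash
python3 -c "
import cv2
a=cv2.imread('pics/w8.png');cv2.imwrite('pics/e8.png',cv2.resize(a[195:230,160:200],None,fx=10,fy=10,interpolation=cv2.INTER_CUBIC))
a=cv2.imread('pics/w6.png');cv2.imwrite('pics/e6.png',cv2.resize(a[130:185,100:155],None,fx=10,fy=10,interpolation=cv2.INTER_CUBIC))
from h import *
import numpy as np
for n in ('w1','w6','w8'):
  im=cv2.imread(f'pics/{n}.png').astype(int);m=((im[:,:,2]>150)&(im[:,:,1]<90)&(im[:,:,0]<90))
  c=pickle.load(open(f'pics/{n}.pkl','rb'));q=projf(c,np.array([.525,.138,.06]))
  v,u=np.nonzero(m);k=np.hypot(u-q[0],v-q[1])<35;u,v=u[k],v[k]
  (cx,cy),(w,h),_=cv2.fitEllipse(cv2.convexHull(np.c_[u,v].astype(np.float32)))
  print(n,len(u),q,(cx,cy,w,h),atz(*rayf(c,cx,cy),.06))
"
```

```text
w1 169 [236.42267429 105.12904466] (236.93946838378906, 106.04341125488281, 20.38975715637207, 20.737438201904297) [0.52618765 0.13807368 0.06      ]
w6 505 [124.48812286 157.51069293] (126.71704864501953, 158.28628540039062, 37.8033561706543, 42.48847198486328) [0.52628548 0.1386501  0.06      ]
w8 201 [177.50857511 212.25912522] (178.5688018798828, 211.7285614013672, 21.73601722717285, 24.031282424926758) [0.52626964 0.13836312 0.06      ]
```

Request:
{"method": "drive_tool", "body": {"commands": [{"linear":[0.03,-0.004,0],"dr":[0.2,0,0],"jaw":1},{"linear":[0.05,-0.0065,0],"dr":[0,0,0],"jaw":1},{"linear":[0.05,-0.0065,0],"dr":[0,0,0],"jaw":1},{"linear":[0.05,-0.0065,0],"dr":[0,0,0],"jaw":1},{"linear":[0.05,-0.0065,0],"dr":[0,0,0],"jaw":1},{"linear":[0.05,-0.0065,0],"dr":[0,0,0],"jaw":1},{"linear":[0.04,-0.005,0],"dr":[0,0,0],"jaw":1},{"linear":[0.02,-0.0025,0],"dr":[0,0,0],"jaw":1}]}}

```text
clock: 15.42
tcp_pos: [0.5194, 0.103, 0.2455]
orientation: [-2.424, -1.99, 0.015]
contact_force: [0.2, 0.1, -0.0]
grip_width: 0.0165
```

```bash
python3 -c "
from h import *
plan([.525,.138,.25],-11)"
```

```text
t 15.43 pos [0.5194 0.103  0.2455] tool y yaw -11.25 tilt 0.62 q [-0.94  0.23  0.76  1.87 -0.18  1.11 -0.32]
F [ 0.23  0.13 -0.02] M [-0.078  0.001  0.011] w 0.0165
dlin tool [ 0.0354 -0.0014 -0.0046] | 0.0357 rot [-0.58  0.22 -0.25]
```

Request:
{"method": "drive_tool", "body": {"commands": [{"linear":[0.02,-0.001,0],"dr":[-0.5,0.2,0],"jaw":1},{"linear":[0.012,-0.001,0],"dr":[0,0,0],"jaw":1},{"linear":[0,0,0],"dr":[0,0,0],"jaw":1}]}}

```text
clock: 15.8
tcp_pos: [0.5238, 0.1349, 0.2446]
orientation: [2.43, 1.991, -0.004]
contact_force: [-0.4, -1.2, 0.7]
grip_width: 0.0164
```

```bash
python3 -c "
from h import *
plan([.5262,.1384,.19],-11)"; python3 snap.py w15 wrist 206 150 306 225
```

```text
t 15.8 pos [0.5238 0.1349 0.2446] tool y yaw -11.33 tilt 0.15 q [-0.98  0.25  0.74  1.86 -0.19  1.11 -0.37]
F [-0.39 -1.18  0.71] M [ 0.007 -0.    -0.037] w 0.0164
dlin tool [0.004  0.0017 0.0546] | 0.0548 rot [-0.09  0.12 -0.33]
scale 8.0
```

View pics/w15c.png

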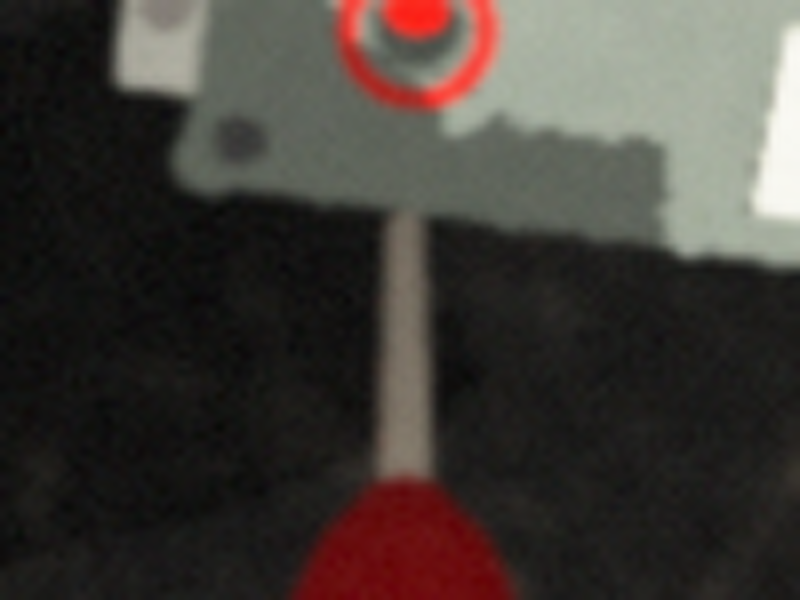

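Request:
{"method": "drive_tool", "body": {"commands": [{"linear":[0.004,0.001,0.01],"dr":[0,0,0],"jaw":1},{"linear":[0,0,0.02],"dr":[0,0,0],"jaw":1},{"linear":[0,0,0.02],"dr":[0,0,0],"jaw":1},{"linear":[0,0,0.018],"dr":[0,0,0],"jaw":1},{"linear":[0,0,0],"dr":[0,0,0],"jaw":1}]}}

```text
clock: 16.48
tcp_pos: [0.5258, 0.1332, 0.1731]
orientation: [2.438, 1.98, -0.005]
contact_force: [0.2, -0.8, -0.7]
grip_width: 0.016
```

```bash
python3 -c "
from h import *
plan([.5262,.1384,.155],-11)"; python3 snap.py w16 wrist 206 130 306 205
```

```text
t 16.48 pos [0.5258 0.1332 0.1731] tool y yaw -11.82 tilt 0.19 q [-0.93  0.34  0.71  1.93 -0.27  0.96 -0.3 ]
F [ 0.17 -0.81 -0.72] M [-0.018 -0.01   0.015] w 0.016
dlin tool [ 0.0053 -0.0007  0.0181] | 0.0189 rot [-0.09  0.17 -0.82]
scale 8.0
```

View pics/w16c.png

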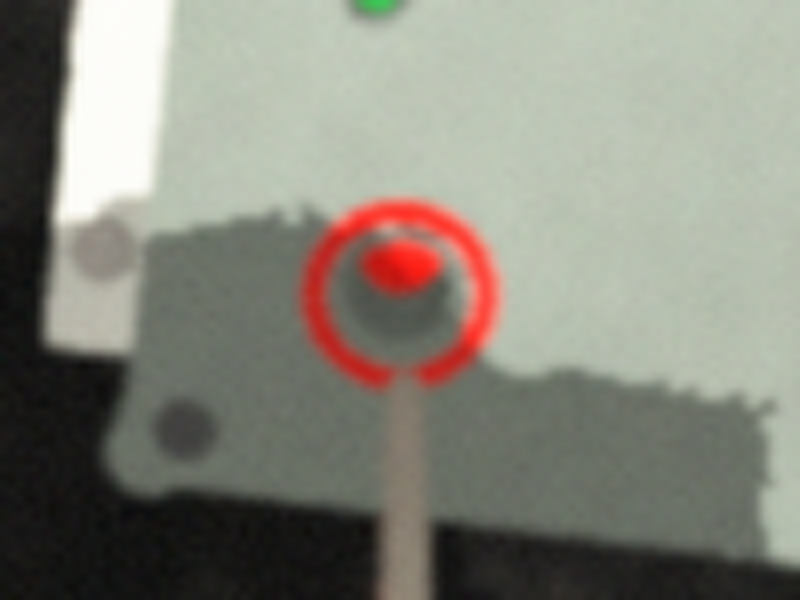

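```bash
python3 -c "
from h import *
c=pickle.load(open('pics/w16.pkl','rb'))
o,p,R=state()
t=atz(*rayf(c,206+405/8-.5,130+372/8-.5),.0805);h=atz(*rayf(c,206+400/8-.5,130+293/8-.5),.06)
print(t,h,R.inv().apply(h-t), R.inv().apply(t-p))"
```

```text
[0.5259141  0.13425252 0.0805    ] [0.52617299 0.1386802  0.06      ] [ 0.00443111 -0.00064962  0.0204906 ] [ 0.00106682 -0.00077171  0.09351543]
```

Request:
{"method": "drive_tool", "body": {"commands": [{"linear":[0.005,-0.0005,0.0],"dr":[0,0.2,0],"jaw":1},{"linear":[0.0,0,0.006],"dr":[0,0,0],"jaw":1},{"linear":[0,0,0],"dr":[0,0,0],"jaw":1}]}}

```text
clock: 16.9
tcp_pos: [0.5283, 0.1387, 0.1693]
orientation: [-2.438, -1.98, -0.006]
contact_force: [-0.8, 0.6, -0.1]
grip_width: 0.0165
```

```bash
python3 -c "
from h import *
plan([.5262,.1379,.155],-11.8)"; python3 snap.py w17 wrist 206 130 306 205
```

```text
t 16.9 pos [0.5283 0.1387 0.1693] tool y yaw -11.86 tilt 0.24 q [-0.93  0.35  0.7   1.93 -0.28  0.95 -0.3 ]
F [-0.8   0.56 -0.05] M [-0.016 -0.009  0.024] w 0.0165
dlin tool [-0.0013 -0.0019  0.0142] | 0.0144 rot [ 0.12 -0.2  -0.05]
scale 8.0
```

View pics/w17c.png

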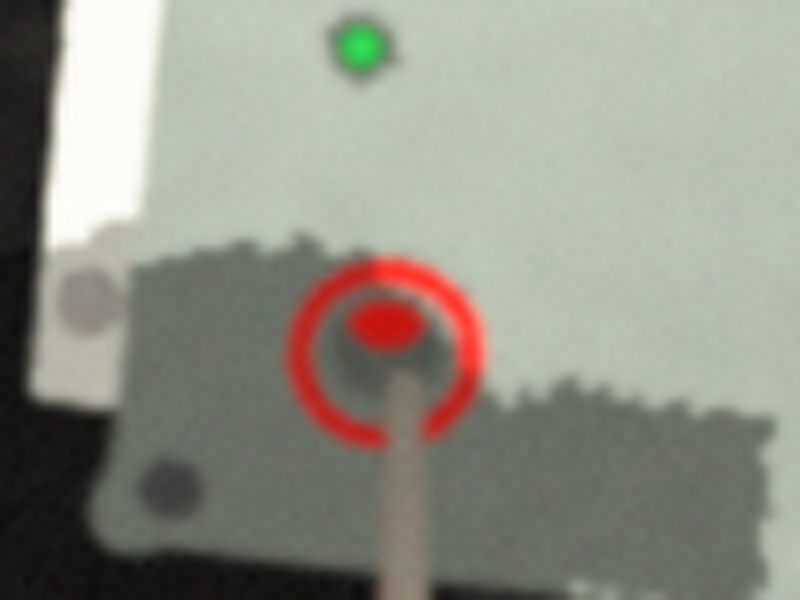

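```bash
python3 -c "
from h import *
c=pickle.load(open('pics/w17.pkl','rb'))
o,p,R=state()
t=atz(*rayf(c,206+405/8-.5,130+374/8-.5),p[2]-.0926);h=atz(*rayf(c,206+387/8-.5,130+354/8-.5),.06)
print(t,h,R.inv().apply(h-t), R.inv().apply(t-p))"
```

```text
[0.52883688 0.14016079 0.07694657] [0.52622803 0.13845709 0.06      ] [-0.00226906 -0.00224596  0.01693228] [ 0.00103761 -0.00027491  0.09260432]
```

Request:
{"method": "drive_tool", "body": {"commands": [{"linear":[-0.001,-0.002,0.004],"dr":[0,-0.2,0],"jaw":1},{"linear":[0,0,0.006],"dr":[0,0,0],"jaw":1},{"linear":[0,0,0],"dr":[0,0,0],"jaw":1}]}}

```text
clock: 17.32
tcp_pos: [0.5263, 0.1383, 0.159]
orientation: [2.437, 1.979, 0.003]
contact_force: [-0.1, 0.1, -0.7]
grip_width: 0.0163
```

```bash
python3 -c "
from h import *
plan([.5262,.1379,.14],-11.8)"; python3 snap.py w18 wrist 206 130 306 205;python3 snap.py s18 scene 160 140 260 215
```

```text
t 17.32 pos [0.5263 0.1383 0.159 ] tool y yaw -11.85 tilt 0.16 q [-0.93  0.36  0.7   1.95 -0.28  0.93 -0.3 ]
F [-0.06  0.06 -0.66] M [-0.001  0.004  0.029] w 0.0163
dlin tool [-0.0004 -0.      0.019 ] | 0.019 rot [ 0.15 -0.03 -0.05]
scale 8.0
scale 8.0
```

View pics/w18c.png

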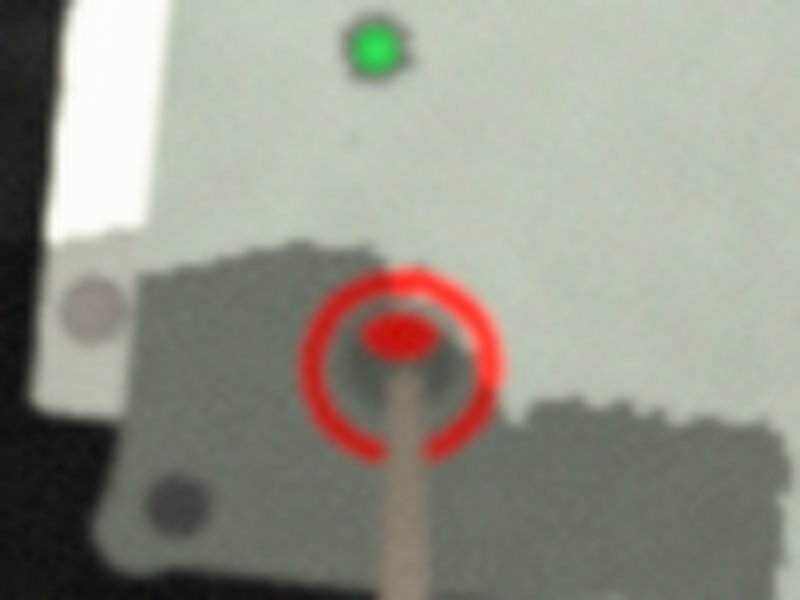

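View pics/s18c.png

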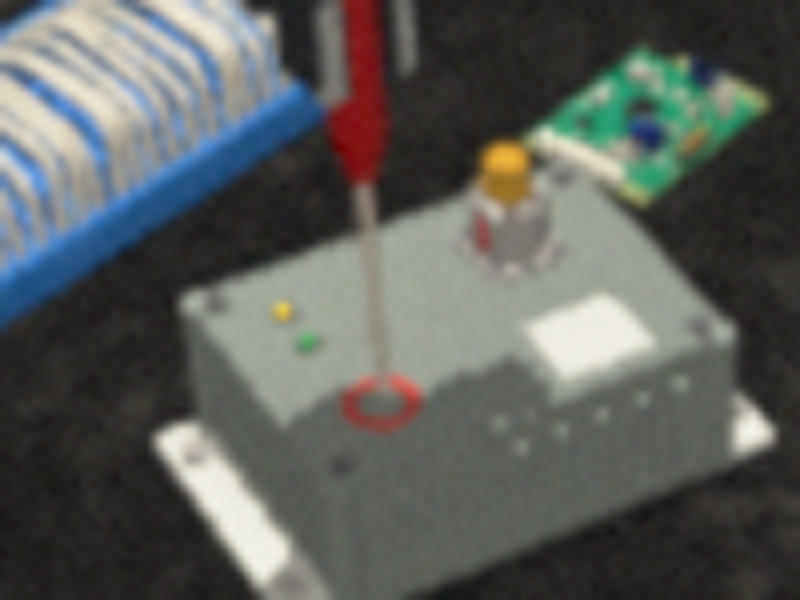

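Request:
{"method": "drive_tool", "body": {"commands": [{"linear":[0,0,0.006],"dr":[0,0,0],"jaw":1},{"linear":[0,0,0.006],"dr":[0,0,0],"jaw":1},{"linear":[0,0,0.006],"dr":[0,0,0],"jaw":1},{"linear":[0,0,0.0],"dr":[0,0,0],"jaw":1}]}}

```text
clock: 17.92
tcp_pos: [0.5267, 0.1383, 0.1401]
orientation: [2.437, 1.979, 0.004]
contact_force: [-0.3, -0.1, -0.2]
grip_width: 0.0161
```

```bash
python3 -c "
from h import *
plan([.5262,.1379,.13],-11.8)"; python3 snap.py w19 wrist 206 130 306 205;python3 snap.py s19 scene 160 140 260 215
```

```text
t 17.93 pos [0.5267 0.1383 0.1401] tool y yaw -11.85 tilt 0.18 q [-0.91  0.39  0.68  1.96 -0.31  0.89 -0.28]
F [-0.27 -0.05 -0.18] M [-0.025 -0.003  0.043] w 0.0161
dlin tool [-0.0005 -0.0004  0.0101] | 0.0101 rot [ 0.18 -0.04 -0.05]
scale 8.0
scale 8.0
```

View pics/w19c.png

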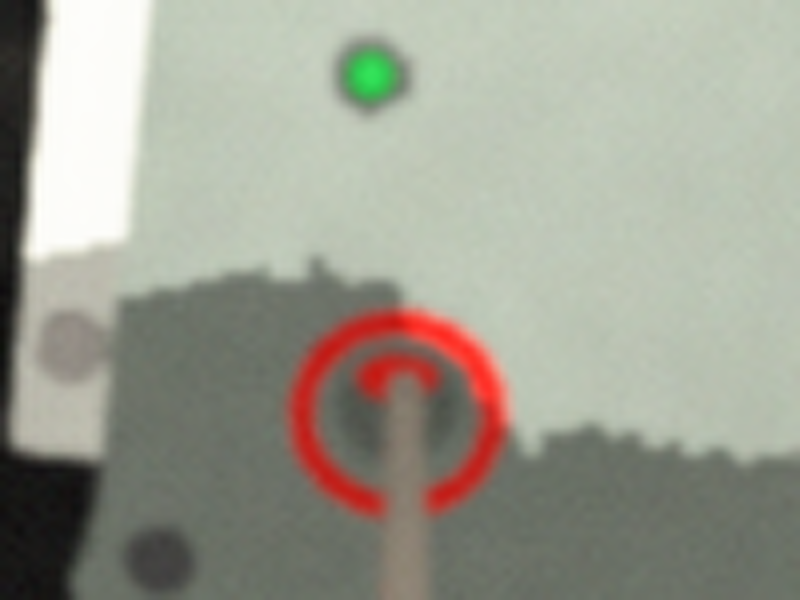

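View pics/s19c.png

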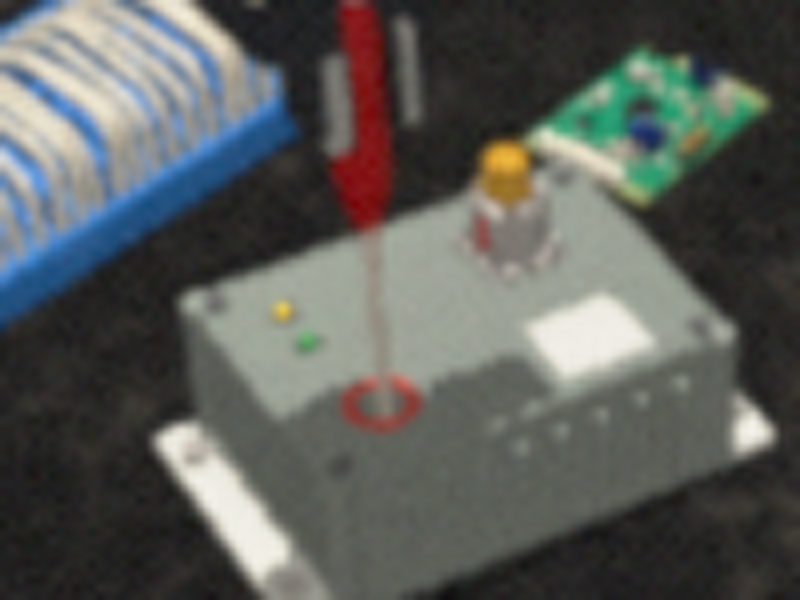

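Request:
{"method": "drive_tool", "body": {"commands": [{"linear":[-0.0005,0,0.005],"dr":[0,0,0],"jaw":1},{"linear":[0,0,0.005],"dr":[0,0,0],"jaw":1},{"linear":[0,0,0.003],"dr":[0,0,0],"jaw":1}]}}

```text
clock: 18.4
tcp_pos: [0.5276, 0.1381, 0.1275]
orientation: [2.437, 1.979, 0.008]
contact_force: [-0.6, -0.7, 3.1]
grip_width: 0.016
```

Request:
{"method": "drive_tool", "body": {"commands": [{"linear":[0,0,0.003],"dr":[0,0,0],"jaw":1}]}}

```text
clock: 18.52
tcp_pos: [0.5278, 0.1382, 0.1246]
orientation: [2.437, 1.979, 0.008]
contact_force: [-0.7, 0.0, 5.9]
grip_width: 0.0166
```

Request:
{"method": "drive_tool", "body": {"commands": [{"linear":[0,0,0.003],"dr":[0,0,0],"jaw":1}]}}

```text
clock: 18.65
tcp_pos: [0.5289, 0.1385, 0.1232]
orientation: [2.438, 1.979, 0.011]
contact_force: [-5.5, -0.8, 30.2]
grip_width: 0.0164
```

```bash
python3 -c "
from h import *
plan([.5262,.1379,.1246],-11.8)"
```

```text
t 18.65 pos [0.5289 0.1385 0.1232] tool y yaw -11.86 tilt 0.43 q [-0.89  0.41  0.67  1.98 -0.33  0.86 -0.25]
F [-5.5  -0.78 30.2 ] M [-0.181  2.01   0.043] w 0.0164
dlin tool [-0.0012 -0.0025 -0.0014] | 0.0031 rot [ 0.34 -0.26 -0.06]
```

Request:
{"method": "drive_tool", "body": {"commands": [{"linear":[0,-0.001,0.0003],"dr":[0.2,-0.1,0],"jaw":1},{"linear":[0,-0.0005,0.0007],"dr":[0,0,0],"jaw":1},{"linear":[0,0,0.0007],"dr":[0,0,0],"jaw":1},{"linear":[0,0,0.0007],"dr":[0,0,0],"jaw":1}]}}

```text
clock: 19.15
tcp_pos: [0.5286, 0.1383, 0.124]
orientation: [-2.439, -1.978, -0.009]
contact_force: [-3.2, -0.4, 10.2]
grip_width: 0.0158
```

```bash
python3 -c "
from h import *
plan([.5262,.1379,.1246],-11.8)"
```

```text
t 19.15 pos [0.5286 0.1383 0.124 ] tool y yaw -11.92 tilt 0.32 q [-0.89  0.41  0.67  1.97 -0.34  0.86 -0.25]
F [-3.19 -0.37 10.17] M [-0.171  1.065  0.012] w 0.0158
dlin tool [-0.0009 -0.0022 -0.0006] | 0.0025 rot [ 0.16 -0.28 -0.12]
```

Bottomed, 10 N. Hold for over two seconds.

Request:
{"method": "drive_tool", "body": {"commands": [{"linear":[0,-0.0003,0.0008],"dr":[0,0,0],"jaw":1},{"linear":[0,-0.0003,0.0008],"dr":[0,0,0],"jaw":1},{"linear":[0,0,0.0008],"dr":[0,0,0],"jaw":1},{"linear":[0,0,0.0008],"dr":[0,0,0],"jaw":1},{"linear":[0,0,0.0008],"dr":[0,0,0],"jaw":1},{"linear":[0,0,0.0008],"dr":[0,0,0],"jaw":1},{"linear":[0,0,0.0008],"dr":[0,0,0],"jaw":1},{"linear":[0,0,0.0008],"dr":[0,0,0],"jaw":1}]}}

```text
clock: 20.15
tcp_pos: [0.5288, 0.1379, 0.1239]
orientation: [-2.437, -1.973, -0.012]
contact_force: [-3.1, -0.2, 11.9]
grip_width: 0.0164
```

Request:
{"method": "drive_tool", "body": {"commands": [{"linear":[0,0,0.0008],"dr":[0,0,0],"jaw":1},{"linear":[0,0,0.0008],"dr":[0,0,0],"jaw":1},{"linear":[0,0,0.0008],"dr":[0,0,0],"jaw":1},{"linear":[0,0,0.0008],"dr":[0,0,0],"jaw":1},{"linear":[0,0,0.0008],"dr":[0,0,0],"jaw":1},{"linear":[0,0,0.0008],"dr":[0,0,0],"jaw":1},{"linear":[0,0,0.0008],"dr":[0,0,0],"jaw":1},{"linear":[0,0,0.0008],"dr":[0,0,0],"jaw":1}]}}

```text
clock: 21.15
tcp_pos: [0.529, 0.1373, 0.1239]
orientation: [-2.434, -1.967, -0.014]
contact_force: [-3.3, -1.0, 11.4]
grip_width: 0.0162
```

```bash
python3 -c "
from h import *
plan([.5262,.1379,.1246],-11.8)"; python3 snap.py w20;python3 snap.py s20 scene 150 130 270 220
```

```text
t 21.15 pos [0.529  0.1373 0.1239] tool y yaw -12.1 tilt 0.88 q [-0.88  0.41  0.66  1.97 -0.35  0.87 -0.24]
F [-3.29 -0.97 11.38] M [-0.207  1.179  0.024] w 0.0162
dlin tool [-0.     -0.0029 -0.0007] | 0.003 rot [-0.21 -0.85 -0.3 ]
scale 6.666666666666667
```

View pics/w20.png

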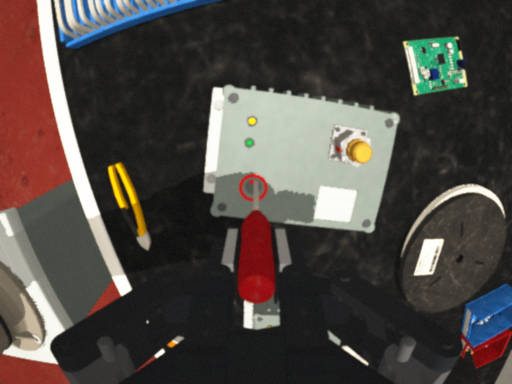

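View pics/s20c.png

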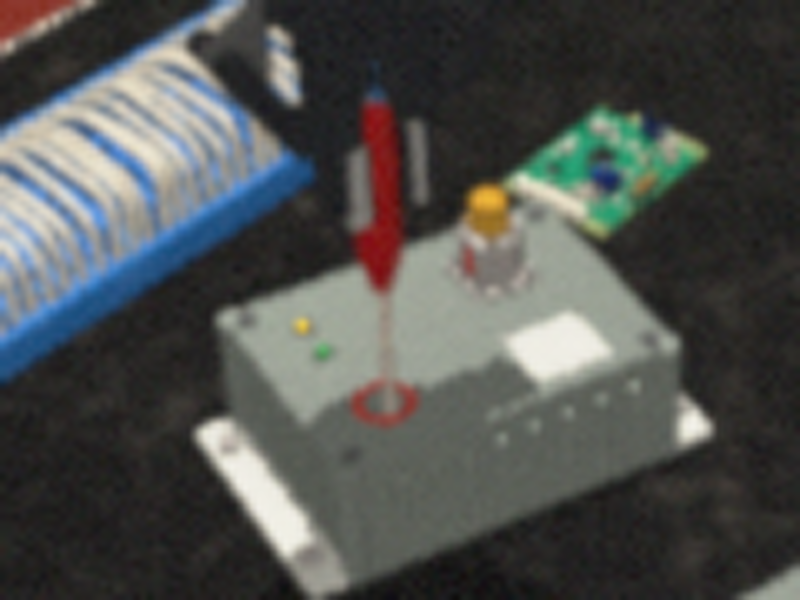

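Request:
{"method": "drive_tool", "body": {"commands": [{"linear":[0,0,0.0006],"dr":[0,0,0],"jaw":1},{"linear":[0,0,0.0006],"dr":[0,0,0],"jaw":1},{"linear":[0,0,0.0006],"dr":[0,0,0],"jaw":1},{"linear":[0,0,0.0006],"dr":[0,0,0],"jaw":1},{"linear":[0,0,0.0008],"dr":[0,0,0],"jaw":1}]}}

```text
clock: 21.88
tcp_pos: [0.5291, 0.137, 0.1239]
orientation: [-2.432, -1.964, -0.016]
contact_force: [-4.1, -1.0, 11.8]
grip_width: 0.0162
```

```bash
python3 -c "
from h import *
plan([.5262,.1379,.1246],-11.8)
from bench import job
print(job.hand_in())"
```

```text
t 21.88 pos [0.5291 0.137  0.1239] tool y yaw -12.15 tilt 1.05 q [-0.87  0.41  0.66  1.97 -0.35  0.87 -0.24]
F [-4.07 -1.01 11.84] M [-0.167  1.073  0.004] w 0.0162
dlin tool [ 0.0003 -0.0031 -0.0006] | 0.0031 rot [-0.32 -1.   -0.35]
the job is handed in; nothing more can be done
None
```

I handed the job in at 21.9 s. The nut is turned to its stop, and the screwdriver was still gripped and holding the reset button down. No verdict was reported.

- **Nut:** I turned it clockwise about 52° on the larger amplifier. The resisting moment then rose from 0.1 to 1.7 N m. A picture taken after I let go matched the fully tight angle of 1.30 rad.
- **Reset button:** I took the red screwdriver straight up out of the rack and put it through the red-ringed hole. The button read bottomed from about 18.5 s to hand-in, about 3.3 s. The push at the end was about 12 N, the largest reading was 30 N, and the tool's height did not change.
- **Left alone:** I did not touch the side cutters, the tape or the spare board. The cutters and board look undisturbed in the last wrist picture; the tape is not in that picture, so its last check was before the reset.

**Checks that disagreed:**
- **Fingertip height:** the closed fingertips sat about 33 mm higher than the reported tool position. My first close on the nut therefore met nothing. The closed fingers then lightly touched the top of the brass body while I measured the offset, and the second grip held.
- **Tool lean:** during the final hold the tool crept about 1° off vertical and drifted about 1 mm sideways, with a side force of about 4 N in the hole.

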